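# Snap a dial gauge into the lid of a rosewood tea box

## Task

Lay the loose dial gauge into the round recess in the lid of the rosewood tea box, its red wedge towards the hinges so that it reads upright from the clasp side, and let go of it. Then, without touching it by hand again, press it straight down with the wide ring-footed presser, centred on the brass bezel and kept off the lid, until it snaps in and the bezel is fully home on its rubber sealing ring, and keep it pressed there with 10 to 15 N for a good second so that the ring takes its set, never with more than 25 N or the glass cracks. Stand the presser upright back on its cork rest and leave the other things on the bench where they are.

Things in the scene. Friction and masses are not known exactly. Their poses are not given: they have to be found in the camera images.
- gauge: The dial gauge to be fitted, 70 g, face up on the green felt pad (3 mm thick) at the start. Black round body 45 mm in diameter, 18 mm high (chamfered to 39 mm below), under a brass bezel 52 mm in diameter, 6 mm thick; 24 mm high in all. Origin: centre of its underside; z up out of the dial; x from the dial's centre to the red wedge at the top of the dial.
- gauge_mid (a point): Centre of the gauge, half-way up, 12 mm above its underside. Axes as the gauge's. The bezel lies 6 to 12 mm above this point: grasp across the bezel with the fingertips only, so that they stay clear of the lid when the gauge is laid in. The glass is the inner 36 mm of the face, the brass rim round it is 8 mm wide.
- gauge_seat (a point): Point on the gauge's axis in the plane of the bezel's underside, 18 mm above the gauge's underside. Axes as the gauge's. When the gauge is home this point is 0.6 to 2.6 mm above the point recess (it stops on the sealing ring, whose height differs from one start to the next), and the clips hold it there. On the way down the clips give way after about 3 mm, the resistance drops, and they draw it the rest of the way by themselves.
- dial_mark (a point): The red wedge at the top of the dial, on the glass, 13 mm from the gauge's axis along its x.
- tea_box: Closed rosewood tea box, 110 x 150 mm, held fast in a plywood cradle (150 x 200 mm); fixed. Its lid's flat top is 67 mm above the bench. Brass clasp in the middle of the -x side, two brass hinges on the +x side. Origin: centre of the cradle's underside, on the bench; x points from the clasp side to the hinge side, z up.
- recess (a point): Centre of the recess's mouth, level with the lid's top; axes as the box's. 47 mm in diameter, 20 mm deep, four spring clips in its wall. Laid in within 2 mm of centre, the gauge rests on the clips, bezel underside 9 mm above the lid. Pushed with 8 to 14 N it passes them and snaps down until the bezel stops hard on the black sealing ring (57 mm across), 0.6 to 2.6 mm above the lid, not measured.
- presser: The wide presser, 160 g, 96 mm tall: pale turned-wood handle on a white ring foot, standing on the round cork rest at the start. The foot ring is 54 mm outside, 44 mm inside, hollow for 6 mm up, so that it bears on the bezel and clears the glass if centred within 4 mm. Origin: centre of the foot's underside; z up along the handle.
- presser_grip (a point): Middle of the presser's straight grip, on its axis, 60 mm above the foot's underside. The grip is 25 mm in diameter from 39 to 82 mm above the underside; below it is a bead 35 mm in diameter (31 to 35 mm up), on which the fingertips may push. Axes as the presser's.
- cork_rest: Round cork rest of the presser, 90 mm in diameter, 4 mm thick, fixed to the bench. Origin: centre of its underside, on the bench.
- small_presser: Bystander: a like presser with a small foot, 34 mm in diameter, standing; wrong for this gauge. Origin: underside of its foot.
- jar: Bystander: bulbous turned rosewood jar, 114 mm in diameter, 105 mm tall. Origin: centre of its underside.
- caddy: Bystander: six-sided brown stoneware caddy with a rosewood lid, 88 mm across, 110 mm tall. Origin: centre of its underside.
- wax_tin: Bystander: flat round wax tin, 74 mm in diameter, 32 mm tall. Origin: centre of its underside.
- brush: Bystander: brush lying on the bench. Origin near its middle, on the bench.
- screwdriver: Bystander: screwdriver lying on the bench. Origin near its middle, on the bench.
- medallion: Bystander: plain brass inlay disc, 42 mm in diameter, 6 mm thick, lying flat. Origin: centre of its underside.
Mind the look-alikes: they are no part of the job. What is shaped like the presser but green or pink is not meant. Several things look just like the gauge: the one meant starts farthest to the robot's left.

How it is judged:
By the outcome, as a careful person would: the job done as asked, in the order asked, and still so for the second after the job is handed in, with the robot touching nothing.
It also fails if it takes over 72 s, if anything falls off the work surface, if the arm or the gripper's body presses on something with over 40 N, if the wrist force passes 120 N, or if a joint passes its speed limit or range.

## Robot

A 6-joint arm with a two-finger parallel gripper is mounted at the origin on the work surface. World frame = base frame: x ahead of the robot, y to its left, z up, the work surface at z = 0. Lengths are in mm, angles in degrees, forces in N, time in s.
With the tool pointing down it reaches from about 375 to 925 mm from the base axis. Payload 5.7 kg.
Tool frame: the origin (TCP) lies midway between the tips of the shut fingers; the grasp point (between the pads) lies 19 mm behind it; x points along the fingers, z is the direction in which the jaws open and shut, and the axes are right-handed (so a half turn about x gives the same grasp; the last joint's range is limited). The gripper opens to 88 mm and grips with 3 to 60 N. Pads are 20 mm wide; open, the fingers measure 115 mm over their backs; the gripper's body (75 mm by 178 mm) begins 61 mm behind the grasp point.
Start: joints at [63.192, 20.558, 86.54, -0, 72.909, -6.595], TCP at [207.307, 563.015, 222.623] pointing down, gripper open.
Joint ranges: [-170.27, 170.27], [-57.76, 135], [12.27, 136.19], [-55.21, 235.2], [11.17, 155.16], [-170.74, 170.74]. Speed limits (degrees/s): [136.94, 136.94, 180, 180, 180, 180].

## Interface

Orientations are given as a 3x3 rotation matrix whose columns are the frame's x, y, z axes.
In Python, from rig import get_obs, snapshot, job_done gives the robot as it stands.
- The arm moves only by the tool servo_tool, never from a script. Its argument "plan" is a list of rows, each a list of 7 numbers: the shift along the tool's x, y, z in mm, then the turn, a rotation vector about the tool's x, y, z in degrees, then the opening, from 0 (shut) to 1 (fully open). A call has 1 to 10 rows; each row is the pose to reach, as a shift and turn from the pose commanded when the call began, along the tool's axes at that moment; what a row does not reach only later rows make up. A row lasts 1/8 s, in which the tool goes at most 62.5 mm and 10.7 degrees, less where a joint would pass 70% of its speed; a pose out of reach is approached as far as the arm can. A call with a gripper value outside its range is refused whole. The fingers move at their own pace and stop on an object; the grip force is fixed at half the most. Time passes only in rows, so rows that repeat a pose let the fingers close. It gives the time, the measured TCP pose, the force and the opening at its end, in the units of the state.
- get_obs(): the state, without advancing time (a new reading comes with each control period).
- snapshot(name): name is "scene" or "side" or "wrist"; returns a dict with "img" (384x512x3 uint8, blue, green, red), "fx", "fy", "cx", "cy" (pixels), "origin" and "rotation" of the camera in the world. Camera axes: x right, y down, z forward; pixel columns grow to the right and rows downward; lengths in mm; the calibration is good to about 2 mm. A picture is of the moment at which its call begins. There is no depth.
- job_done(): hands the job in, once; it reports no verdict.
The state is a dict: "t": time; "q": joint angles; "joint_velocities": joint speeds; "joint_torque": joint torques, N m; "tool_pos": TCP position; "orientation": TCP orientation; "contact_force": force on the tool from outside, world axes, zero at the start; "ft_torque": the same for the moment, N m; "finger_gap": finger opening in mm.
Only numpy, scipy, OpenCV 4.12 (cv2) and the standard library are available. Lean on these libraries where they do the work, as an engineer would, in place of code of your own. Each camera call takes 0.05 s, during which the arm holds its last target.

## Working session

There is one attempt and no reset: what is moved stays moved. The work goes in short steps, Python scripts to look and compute and a tool call to move; the robot and the scene stay as the last step left them, time stands still between calls to the robot, and variables do not carry over. Pictures are saved under pics/ and viewed, and the job is handed in when it is done.

Besides the shell and the picture viewer there is one more tool, called after "Request:" as a command line: name --pt "numbers of a row" for each row, then --argument value for the rest. servo_tool: Moves the arm, as the interface text tells. Its arguments: {"type":"object","properties":{"plan":{"type":"array"}},"required":["plan"]}

```bash
mkdir -p pics; ls; python3 - <<'E'
from rig import get_obs,snapshot
import cv2,numpy as np
o=get_obs()
for k,v in o.items(): print(k,np.round(v,3).tolist())
for n in ["scene","side","wrist"]:
    s=snapshot(n); cv2.imwrite(f"pics/{n}0.png",s["img"])
    print(n,s["fx"],s["fy"],s["cx"],s["cy"],np.round(s["origin"],1).tolist(),np.round(s["rotation"],3).tolist())
E
```

```text
pics
t 0.0
q [63.191, 20.595, 86.6, 0.001, 72.909, -6.598]
joint_velocities [0.057, -0.058, -0.103, 0.092, -0.061, -0.061]
joint_torque [0.001, -51.538, -27.073, 0.068, 0.035, -0.0]
tool_pos [207.003, 562.41, 221.833]
orientation [[-0.001, -0.938, 0.345], [-0.002, 0.345, 0.938], [-1.0, 0.0, -0.002]]
contact_force [0.326, -0.18, 0.074]
ft_torque [0.022, -0.045, -0.023]
finger_gap 88.12
scene 365.68954448912064 365.68954448912064 253.46747724810308 190.4032141907529 [1119.6, -388.0, 1004.2] [[0.555, 0.65, -0.52], [0.832, -0.443, 0.333], [-0.014, -0.617, -0.786]]
side 374.90101962551915 374.90101962551915 249.83210781322927 194.19447520246857 [-177.6, -735.8, 1014.9] [[0.726, -0.475, 0.497], [-0.687, -0.51, 0.517], [0.008, -0.717, -0.697]]
wrist 330.7699240345046 330.7699240345046 258.90256759472476 191.58435454066174 [142.7, 586.2, 383.3] [[0.345, 0.909, 0.236], [0.939, -0.333, -0.088], [-0.002, 0.252, -0.968]]
```

View pics/scene0.png

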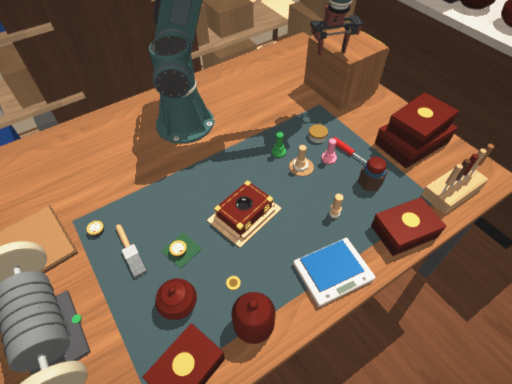

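View pics/side0.png

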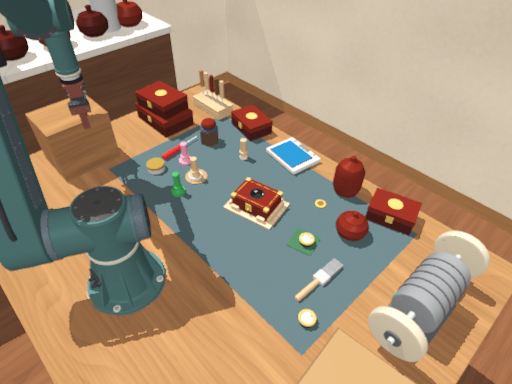

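View pics/wrist0.png

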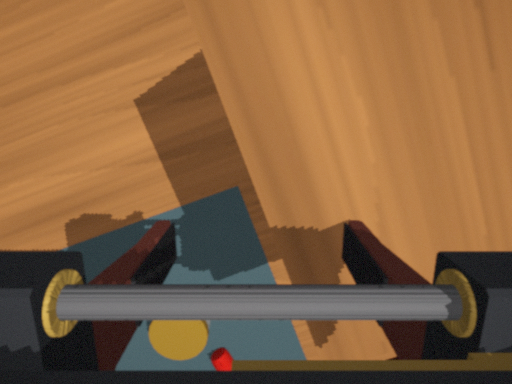

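Both overview cameras show the box near the centre of the bench. There's a gauge on a green pad at scene (178,248), a second one at (95,228), and the presser on cork at (300,160). I'll zoom in and localise them.

```bash
cat > h.py <<'E'
import numpy as np,cv2
from rig import get_obs,snapshot
def ray(s,u,v):
    d=np.array([(u-s["cx"])/s["fx"],(v-s["cy"])/s["fy"],1.0]); d=np.array(s["rotation"])@d
    return np.array(s["origin"]),d/np.linalg.norm(d)
def onz(s,u,v,z):
    o,d=ray(s,u,v); return o+d*(z-o[2])/d[2]
def proj(s,p):
    c=np.array(s["rotation"]).T@(np.array(p)-np.array(s["origin"]))
    return np.array([s["fx"]*c[0]/c[2]+s["cx"],s["fy"]*c[1]/c[2]+s["cy"]])
def tri(a,b):
    A=np.zeros((3,3));B=np.zeros(3)
    for o,d in (a,b):
        P=np.eye(3)-np.outer(d,d);A+=P;B+=P@o
    return np.linalg.solve(A,B)
def crop(s,x0,y0,x1,y1,f,name):
    cv2.imwrite("pics/"+name,cv2.resize(s["img"][y0:y1,x0:x1],None,fx=f,fy=f,interpolation=cv2.INTER_CUBIC))
E
python3 - <<'E'
from h import *
s=snapshot("scene");d=snapshot("side")
crop(s,70,120,370,300,2.6,"s1.png");crop(d,130,110,360,340,2.6,"d1.png")
crop(s,150,180,280,300,5,"s2.png");crop(d,220,170,350,260,5,"d2.png")
for n,u,v,z in [("gA",178,246,27),("gB",95,227,24),("med",233,283,6),("box",245,203,67),("presser",300,168,4),("small",336,215,0),("tin",318,130,32)]:
    print(n,onz(s,u,v,z).round())
for n,u,v,z in [("gA",307,239,27),("gB",308,317,24),("med",320,203,6),("box",257,195,67),("presser",196,177,4)]:
    print(n,onz(d,u,v,z).round())
E
```

```text
gA [ 523. -283.   27.]
gB [ 311. -471.   24.]
med [ 710. -203.    6.]
box [527. -41.  67.]
presser [468. 234.   4.]
small [696. 206.   0.]
tin [371. 395.  32.]
gA [ 519. -291.   27.]
gB [ 306. -476.   24.]
med [ 703. -202.    6.]
box [515. -53.  67.]
presser [453. 236.   4.]
```

View pics/s1.png

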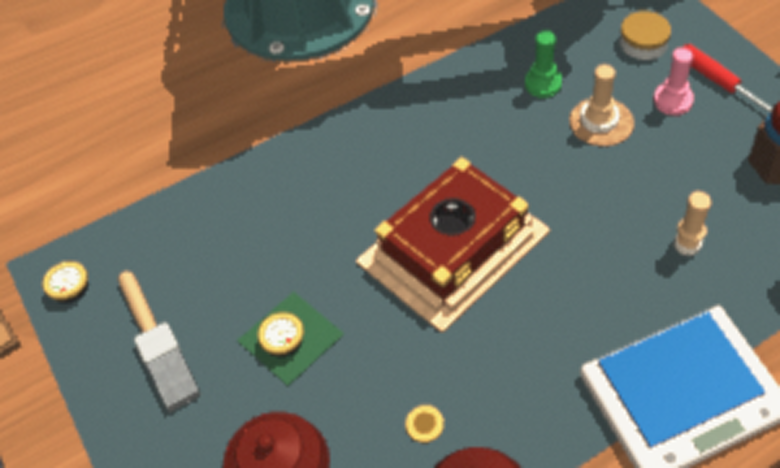

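View pics/s2.png

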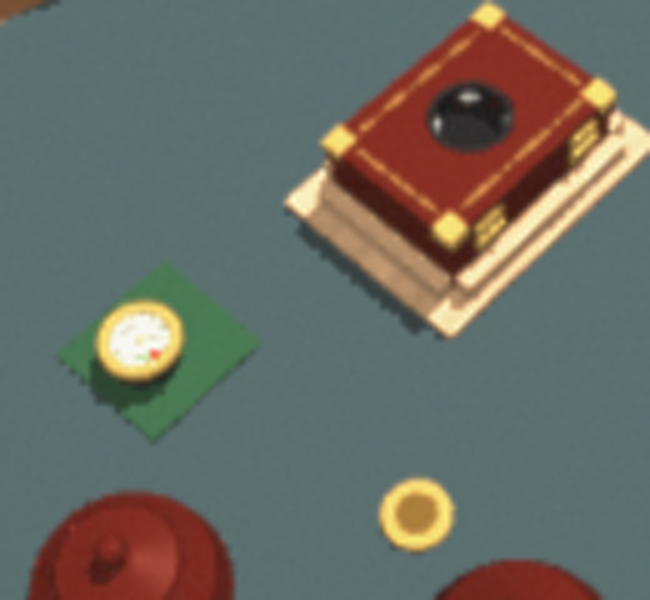

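View pics/d2.png

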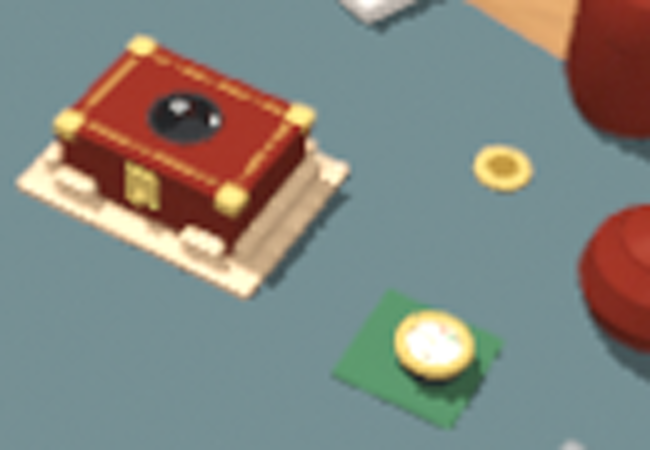

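The gauge to fit is the one on the pad, at about (521,-287), which is further left than the other. Box hinges show in the scene view and the clasp in the side view. Next I'll measure the lid, recess, wedge and bezel numerically.

```bash
python3 - <<'E'
from h import *
for n,w,pk,box in [("scene",snapshot("scene"),(178,247),(205,180,285,245)),("side",snapshot("side"),(307,239),(225,172,295,235))]:
    s=w; im=s["img"].astype(int); b,g,r=im[...,0],im[...,1],im[...,2]
    hsv=cv2.cvtColor(s["img"],cv2.COLOR_BGR2HSV)
    x0,y0,x1,y1=box
    # recess: dark blob within lid
    m=np.zeros(r.shape,np.uint8); 
    dark=((r<75)&(abs(r-g)<25)&(g<75)).astype(np.uint8)
    cu,cv=(243,203) if n=="scene" else (257,194)
    m[cv-12:cv+13,cu-14:cu+15]=dark[cv-12:cv+13,cu-14:cu+15]
    c=max(cv2.findContours(m,0,1)[0],key=cv2.contourArea)
    c=cv2.convexHull(c); e=cv2.fitEllipse(c); print(n,"recess px",e, onz(s,*e[0],67).round(1))
    # lid top red
    lid=((r>110)&(g<75)&(b<75)).astype(np.uint8); mm=np.zeros_like(lid); mm[y0:y1,x0:x1]=lid[y0:y1,x0:x1]
    gold=((hsv[...,0]>15)&(hsv[...,0]<32)&(hsv[...,1]>90)&(hsv[...,2]>150)).astype(np.uint8)
    mg=np.zeros_like(gold);mg[y0:y1,x0:x1]=gold[y0:y1,x0:x1]
    k,lab,st,ce=cv2.connectedComponentsWithStats(mg)
    for i in range(1,k):
        if st[i,4]>8: print("  gold",st[i,4],ce[i].round(1),onz(s,*ce[i],67).round(1))
    # gauge
    mg=np.zeros_like(gold);u,v=pk
    lightb=((r>150)&(r>b+ -10)&~((g>r))).astype(np.uint8)
    mg[v-14:v+15,u-14:u+15]=lightb[v-14:v+15,u-14:u+15]
    c=cv2.convexHull(max(cv2.findContours(mg,0,1)[0],key=cv2.contourArea)); e=cv2.fitEllipse(c)
    print("  gauge",e,onz(s,*e[0],27).round(1))
    red=((r>150)&(g<130)&(b<130)&(r-g>60)&(abs(g-b)<50)).astype(np.uint8)
    mr=np.zeros_like(red);mr[v-8:v+9,u-8:u+9]=red[v-8:v+9,u-8:u+9]
    ys,xs=np.nonzero(mr); print("  red",len(xs),xs.mean() if len(xs) else 0,ys.mean() if len(xs) else 0, onz(s,xs.mean(),ys.mean(),26).round(1) if len(xs) else 0)
E
```

```text
scene recess px ((243.5726318359375, 202.9359893798828), (13.296440124511719, 16.000164031982422), 86.0315933227539) [524.5 -44.8  67. ]
  gold 19 [247.1 182.4] [460.2  10.5  67. ]
  gold 25 [269.4 198.2] [555.4  33.6  67. ]
  gold 25 [217.1 207.5] [ 492.6 -123.3   67. ]
  gold 24 [266.5 207.6] [580.3   5.   67. ]
  gold 12 [270.6 213. ] [604.3   3.7  67. ]
  gold 12 [258.5 223.5] [615.3 -49.1  67. ]
  gold 29 [239.6 225.3] [ 588.5 -100.3   67. ]
  gold 27 [248.  224.9] [601.6 -78.2  67. ]
  gauge ((177.45980834960938, 247.38816833496094), (15.015119552612305, 17.517837524414062), 65.72002410888672) [ 526.6 -286.5   27. ]
  red 0 0 0 0
side recess px ((256.2908935546875, 193.00460815429688), (8.684643745422363, 12.63150691986084), 90.28949737548828) [520.1 -43.7  67. ]
  gold 12 [248.2 178.9] [551.1  32.4  67. ]
  gold 20 [279.4 192.8] [ 582.3 -100.6   67. ]
  gold 24 [233.4 194.2] [454.9   8.4  67. ]
  gold 47 [247.6 206.8] [449.3 -73.   67. ]
  gold 29 [265.6 209.3] [ 486.9 -124.6   67. ]
  gauge ((306.251708984375, 238.3142852783203), (12.834405899047852, 15.726106643676758), 102.27415466308594) [ 519.5 -287.8   27. ]
  red 0 0 0 0
```

Request:
servo_tool --pt "0 -40 -36 0 0 0 1" --pt "0 -90 -82 0 0 0 1" --pt "0 -135 -124 0 0 0 1" --pt "0 -180 -165 0 0 0 1" --pt "0 -225 -206 0 0 0 1" --pt "0 -270 -247 0 0 0 1" --pt "0 -315 -288 0 0 0 1" --pt "0 -360 -330 0 0 0 1" --pt "0 -405 -371 0 0 0 1" --pt "0 -450 -412 0 0 0 1"

```text
t: 1.6
tool_pos: [488.1, 18.9, 222.9]
orientation: [[0.001, -0.938, 0.346], [0.0, 0.346, 0.938], [-1.0, -0.001, 0.0]]
contact_force: [0.9, 0.1, -0.1]
finger_gap: 87.9
```

Request:
servo_tool --pt "0 -30 -27 0 0 0 1" --pt "0 -54 -49 0 0 0 1" --pt "0 -54 -49 0 0 0 1" --pt "0 -54 -49 0 0 0 1"

```text
t: 2.1
tool_pos: [520.3, -43.1, 222.5]
orientation: [[-0.001, -0.938, 0.346], [0.001, 0.346, 0.938], [-1.0, 0.001, 0.0]]
contact_force: [-0.6, 0.6, -0.7]
finger_gap: 88.1
```

```bash
python3 - <<'E'
from h import *
w=snapshot("wrist");cv2.imwrite("pics/w1.png",w["img"])
o=get_obs();print(o["t"],o["tool_pos"],o["q"],proj(w,o["tool_pos"]),proj(w,[521,-45,67]))
s=snapshot("scene");
print("jar",onz(s,175,299,45).round())
E
```

```text
2.15 [520.16853813 -42.74511676 222.52367641] [-1.22976240e+01  1.41711113e+01  9.60469232e+01  2.02186406e-02
  6.98389416e+01 -8.21183922e+01] [259.77018997 240.24276089] [257.48501297 179.32401574]
jar [ 677. -365.   45.]
```

View pics/w1.png

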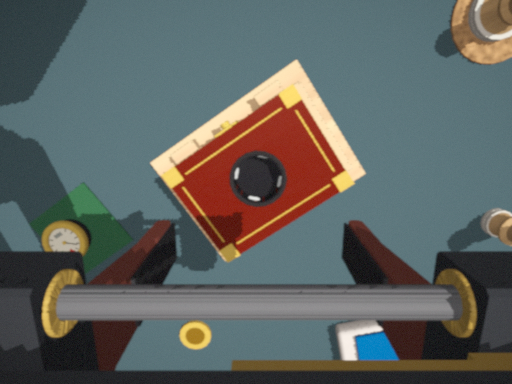

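The wrist view shows the recess with its black ring at about (258,178), the clasp on the upper-left side, and the target gauge at (67,240).

```bash
cat > rec.py <<'E'
from h import *
def recess(s,cu,cv,R=40,name=None):
    im=s["img"].astype(int); b,g,r=im[...,0],im[...,1],im[...,2]
    red=((r>90)&(g<60)&(r-g>50)).astype(np.uint8)
    # fill: non-red blob around center
    sub=(1-red)[int(cv)-R:int(cv)+R+1,int(cu)-R:int(cu)+R+1].astype(np.uint8)
    k,lab,st,ce=cv2.connectedComponentsWithStats(sub)
    l=lab[R,R]; m=(lab==l).astype(np.uint8)
    c=cv2.convexHull(max(cv2.findContours(m,0,cv2.CHAIN_APPROX_NONE)[0],key=cv2.contourArea))
    e=cv2.fitEllipse(c)
    return (e[0][0]+int(cu)-R,e[0][1]+int(cv)-R),e[1],e[2]
E
python3 - <<'E'
from rec import *
w=snapshot("wrist")
e=recess(w,258,178);print(e,onz(w,*e[0],68).round(1))
hsv=cv2.cvtColor(w["img"],cv2.COLOR_BGR2HSV)
gold=((hsv[...,0]>18)&(hsv[...,0]<32)&(hsv[...,1]>120)&(hsv[...,2]>150)).astype(np.uint8)
k,lab,st,ce=cv2.connectedComponentsWithStats(gold[:270])
for i in range(1,k):
    if st[i,4]>60: print(st[i],ce[i].round(1),onz(w,*ce[i],67).round(1))
im=w["img"].astype(int)
e=(67,240);print("gauge",onz(w,*e,27))
crop(w,25,180,145,280,5,"w1g.png")
for n,u,v in (("scene",243.57,202.94),("side",256.3,193.0)):
    s=snapshot(n);e=recess(s,u,v,12);print(n,e,onz(s,*e[0],68).round(1))
E
```

```text
((257.2138214111328, 178.46493530273438), (55.34432601928711, 56.70554733276367), 88.20613098144531) [519.9 -44.4  68. ]
[278  85  23  24 305] [289.2  96.5] [457.7   9.8  67. ]
[185 108  96  66 223] [233.1 140.6] [477.6 -53.3  67. ]
[295 111  39  60 143] [313.9 140.2] [503.7  19.   67. ]
[214 121  23  17 110] [224.4 127.8] [463.6 -56.7  67. ]
[161 167  23  21 266] [171.9 177.3] [ 490.3 -122.5   67. ]
[332 171  21  21 254] [342.  181.1] [551.2  32.7  67. ]
[236 185  93  59 190] [282.1 214.2] [563.3 -33.7  67. ]
[182 187  23  30  65] [192.7 200.9] [ 519.5 -112.9   67. ]
[ 42 223  43  29 330] [ 61.8 234.2] [ 506.1 -252.7   67. ]
[219 244  21  18 195] [228.9 252.5] [583.8 -99.3  67. ]
gauge [ 520.90682113 -279.9399956    27.        ]
scene ((243.60504055023193, 202.927996635437), (13.939264297485352, 17.30278205871582), 85.54684448242188) [525.2 -45.   68. ]
side ((256.5650749206543, 192.98434257507324), (11.150830268859863, 15.818303108215332), 90.59307861328125) [520.1 -45.1  68. ]
```

View pics/w1g.png

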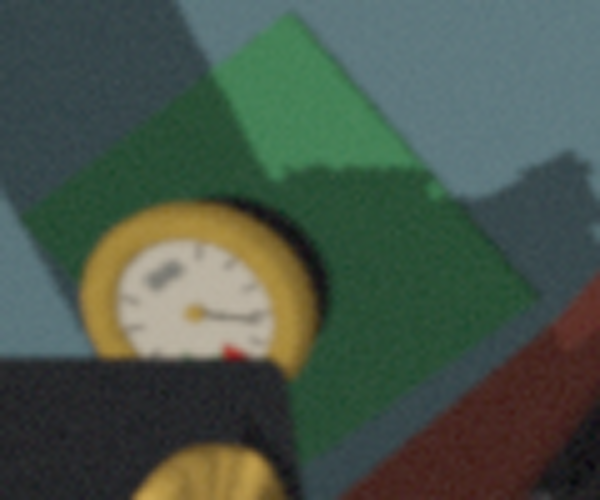

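Request:
servo_tool --pt "0 -15 -40 0 0 0 1" --pt "10 -35 -95 0 0 0 1" --pt "30 -54 -145 0 0 0 1" --pt "55 -72 -195 0 0 0 1" --pt "75 -82 -222 0 0 0 1" --pt "80 -84 -227 0 0 0 1" --pt "80 -84 -227 0 0 0 1" --pt "80 -84 -227 0 0 0 1"

```text
t: 3.35
tool_pos: [521.8, -284.6, 143.5]
orientation: [[0.001, -0.939, 0.344], [-0.0, 0.344, 0.939], [-1.0, -0.001, -0.0]]
contact_force: [-0.6, -0.1, -0.5]
finger_gap: 87.9
```

```bash
python3 - <<'E'
from rec import *
w=snapshot("wrist");cv2.imwrite("pics/w2.png",w["img"])
o=get_obs();print(o["t"],o["tool_pos"],o["q"].round(1))
hsv=cv2.cvtColor(w["img"],cv2.COLOR_BGR2HSV)
im=w["img"].astype(int);b,g,r=im[...,0],im[...,1],im[...,2]
p=proj(w,[521,-285,27]);print(p)
m=((r>110)&(r>=g-5)&(r>b-5)).astype(np.uint8); q=np.zeros_like(m); u,v=p.astype(int); q[v-70:v+71,u-70:u+71]=m[v-70:v+71,u-70:u+71]
k,lab,st,ce=cv2.connectedComponentsWithStats(q); i=1+np.argmax(st[1:,4]); 
c=cv2.convexHull(max(cv2.findContours((lab==i).astype(np.uint8),0,1)[0],key=cv2.contourArea));e=cv2.fitEllipse(c)
print(e,onz(w,*e[0],27).round(1))
red=((r>120)&(r-g>70)&(r-b>70)&(lab==i)).astype(np.uint8);k,l2,s2,c2=cv2.connectedComponentsWithStats(red)
for j in range(1,k): print(s2[j],c2[j],onz(w,*c2[j],26).round(1), (onz(w,*c2[j],26)-onz(w,*e[0],27)).round(1))
E
```

```text
3.4 [ 521.91417742 -284.65209447  143.64293128] [ -35.3   24.6   92.4    0.    62.9 -105.1]
[258.3040714 186.5017331]
((256.7876892089844, 186.75469970703125), (58.733787536621094, 59.88032531738281), 90.12236785888672) [ 520.8 -286.3   27. ]
[263 198   7   6  27] [265.2962963  200.33333333] [ 535.1 -283.6   26. ] [14.3  2.7 -1. ]
```

View pics/w2.png

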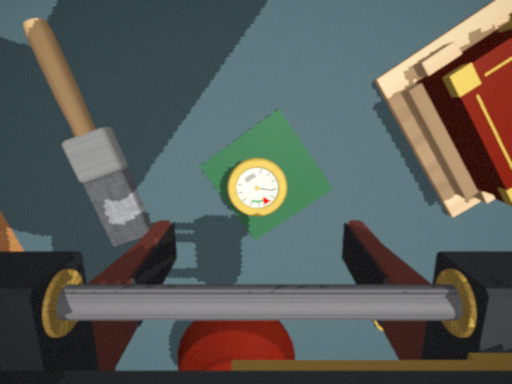

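```bash
python3 - <<'E'
from rec import *
w=snapshot("wrist");crop(w,222,152,292,222,8,"w2g.png")
E
```

```text
(no output)
```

View pics/w2g.png

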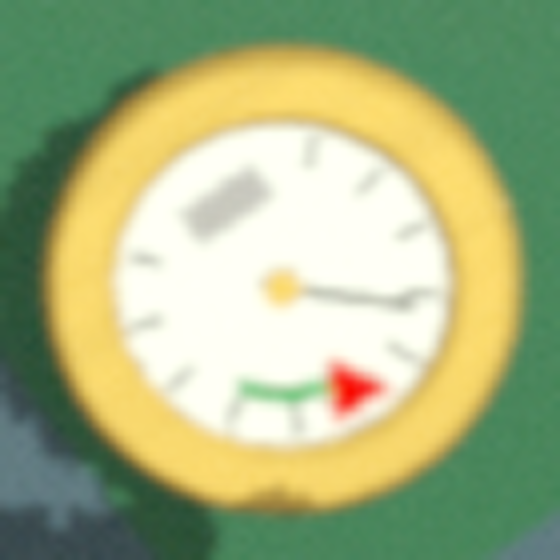

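```bash
python3 - <<'E'
from rec import *
w=snapshot("wrist")
f=lambda x,y:onz(w,222+(x+.5)/8-.5,152+(y+.5)/8-.5,26.5)
h=f(281,287);print("hub",h.round(1))
for n,a,b in (("wedge",(353,388),(281,287)),("txt",(281,287),(226,203)),("both",(353,388),(226,203))):
    d=f(*a)-f(*b);print(n,d.round(1),np.degrees(np.arctan2(d[1],d[0])).round(1))
print(onz(w,256.8,186.75,27), onz(w,256.8,186.75,24))
o=get_obs();R=o["orientation"];print(R.T@(np.array([520.8,-286.2,19])-o["tool_pos"]))
print(proj(w,[520,-44.6,67]))
E
```

```text
hub [ 521.5 -286.9   26.5]
wedge [13.4  3.5  0. ] 14.5
txt [10.8  2.3  0. ] 12.3
both [24.2  5.8  0. ] 13.5
[ 520.88851338 -286.56452217   27.        ] [ 521.57513573 -286.83753693   24.        ]
[124.5403148    0.70537755  -1.53953217]
[588.12202221  81.66020552]
```

Request:
servo_tool --pt "30 0 -1 0 0 0 1" --pt "70 1 -2 0 0 0 1" --pt "105 1 -2 0 0 0 1" --pt "120 1 -2 0 0 0 1" --pt "124.5 1 -2 0 0 0 1" --pt "124.5 1 -2 0 0 0 1" --pt "124.5 1 -2 0 0 0 1" --pt "124.5 1 -2 0 0 0 1"

```text
t: 4.5
tool_pos: [520.3, -287.7, 19.1]
orientation: [[0.001, -0.938, 0.346], [-0.001, 0.346, 0.938], [-1.0, -0.002, -0.001]]
contact_force: [-0.1, 0.3, 0.3]
finger_gap: 87.9
```

```bash
python3 - <<'E'
from rec import *
w=snapshot("wrist");cv2.imwrite("pics/w3.png",w["img"]);o=get_obs();print(o["t"],o["tool_pos"],o["contact_force"])
E
```

```text
4.55 [ 520.18878155 -287.65198689   18.96791001] [ 0.05884285  0.13146319 -0.34936299]
```

View pics/w3.png

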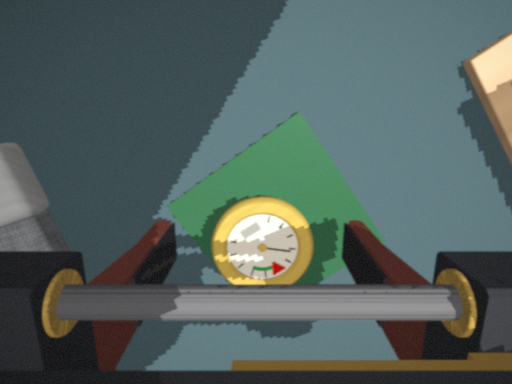

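The gauge sits centred between the fingers, at (262,247). I'll close on it.

Request:
servo_tool --pt "0 0 0 0 0 0 0.4" --pt "0 0 0 0 0 0 0.4" --pt "0 0 0 0 0 0 0.4" --pt "0 0 0 0 0 0 0.4" --pt "0 0 0 0 0 0 0.4" --pt "0 0 0 0 0 0 0.4"

```text
t: 5.3
tool_pos: [519.7, -287.2, 18.1]
orientation: [[-0.0, -0.938, 0.346], [0.0, 0.346, 0.938], [-1.0, 0.0, -0.0]]
contact_force: [-0.4, 0.6, -0.6]
finger_gap: 51.0
```

Request:
servo_tool --pt "-15 0 0 0 0 0 0.4" --pt "-60 0 0 0 0 0 0.4" --pt "-100 0 0 0 0 0 0.4" --pt "-110 0 0 0 0 0 0.4" --pt "-110 0 0 0 0 0 0.4" --pt "-110 0 0 0 0 0 0.4"

```text
t: 6.05
tool_pos: [518.7, -286.6, 126.8]
orientation: [[-0.002, -0.938, 0.346], [0.001, 0.346, 0.938], [-1.0, 0.003, 0.001]]
contact_force: [0.3, -0.1, -0.4]
finger_gap: 50.4
```

```bash
python3 - <<'E'
from rec import *
w=snapshot("wrist");cv2.imwrite("pics/w4.png",w["img"]);o=get_obs();print(o["t"],o["tool_pos"],o["contact_force"],o["finger_gap"])
crop(w,150,170,370,330,3.5,"w4z.png")
E
```

```text
6.1 [ 518.68503317 -286.58707823  126.59720175] [-0.17395705  0.43040388 -0.76667201] 51.04969396269314
```

View pics/w4z.png

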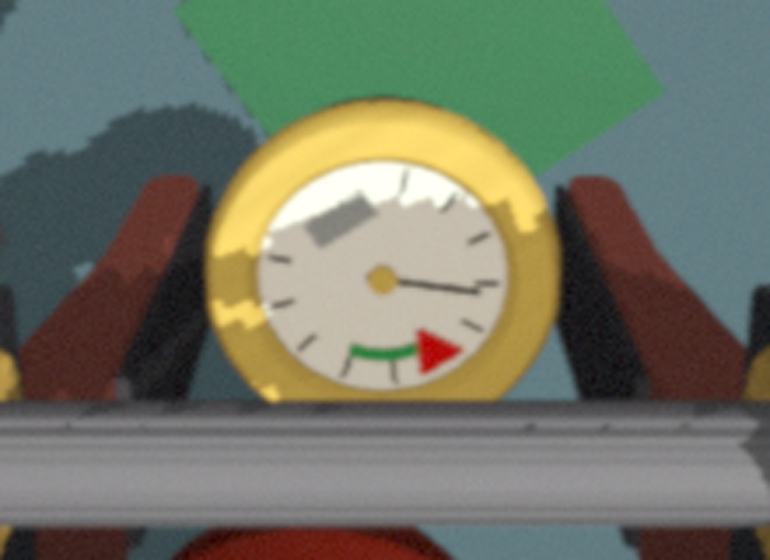

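```bash
python3 - <<'E'
from rec import *
w=snapshot("wrist");P=[];
for i in range(1): o=get_obs()
h=onz(w,150+382/3.5-.5,170+279.5/3.5-.5,o["tool_pos"][2]+7.5);R=o["orientation"]
print(o["tool_pos"],h, R.T@(h-o["tool_pos"]))
f=lambda x,y:onz(w,150+(x+.5)/3.5-.5,170+(y+.5)/3.5-.5,o["tool_pos"][2]+7.5)
d=f(437,352)-f(340,220);print(np.degrees(np.arctan2(d[1],d[0])))
rot=R.T@(np.array([520,-44.6,0])-h);print(rot)
for n in ("scene","side"):
  s=snapshot(n);p=proj(s,h);u,v=p.astype(int);print(n,p);crop(s,u-40,v-30,u+40,v+30,8,"g_"+n+".png")
E
```

```text
[ 518.75135308 -286.64876719  126.60792339] [ 520.06187554 -287.4227323   134.10792339] [-7.50448072 -1.47551186 -0.26856096]
14.049165253981883
[134.49981548  83.57011    227.75788596]
scene [169.38618451 227.00842485]
side [310.06446431 216.76682234]
```

View pics/g_scene.png

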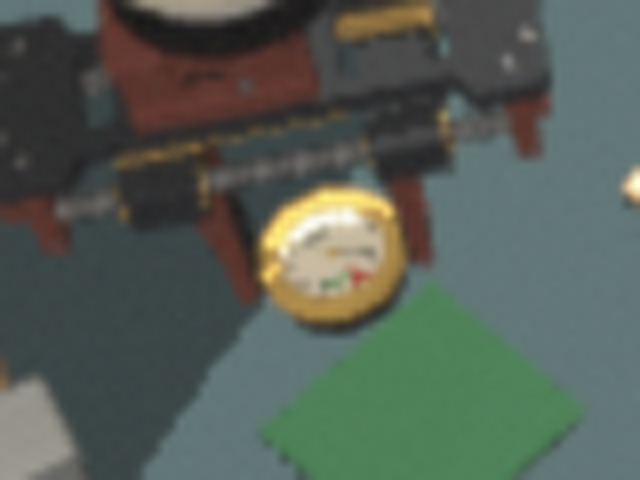

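View pics/g_side.png

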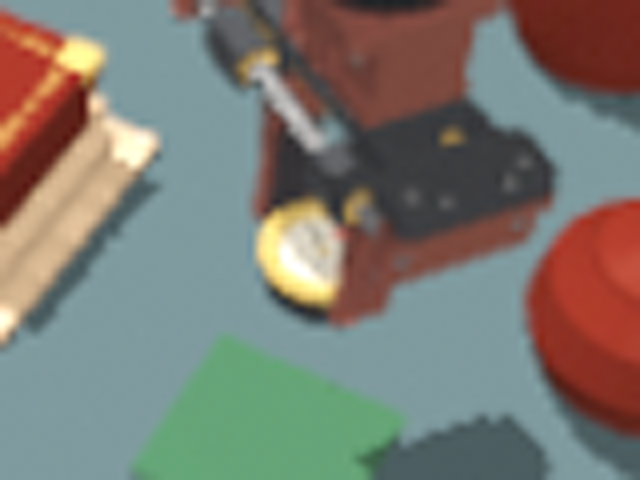

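Request:
servo_tool --pt "0 15 40 0 0 0 0.4" --pt "0 35 90 0 0 0 0.4" --pt "0 52 140 0 0 0 0.4" --pt "0 68 185 0 0 0 0.4" --pt "0 79 215 0 0 0 0.4" --pt "0 83.5 228 0 0 0 0.4" --pt "0 83.5 228 0 0 0 0.4" --pt "0 83.5 228 0 0 0 0.4" --pt "0 83.5 228 0 0 0 0.4"

```text
t: 7.38
tool_pos: [520.4, -45.7, 128.1]
orientation: [[0.0, -0.938, 0.347], [-0.0, 0.347, 0.938], [-1.0, -0.0, -0.0]]
contact_force: [0.2, 0.5, -1.1]
finger_gap: 51.1
```

```bash
python3 - <<'E'
from rec import *
w=snapshot("wrist");cv2.imwrite("pics/w5.png",w["img"]);o=get_obs();print(o["t"],o["tool_pos"],o["contact_force"],o["finger_gap"],o["q"].round(1))
crop(w,150,130,370,300,3.5,"w5z.png")
E
```

```text
7.425 [520.30905645 -45.58210331 128.12133693] [ 0.18779179  0.14325216 -1.55597211] 50.95737043558769 [-12.6  20.5 102.3  -0.   57.2 -82.3]
```

View pics/w5z.png

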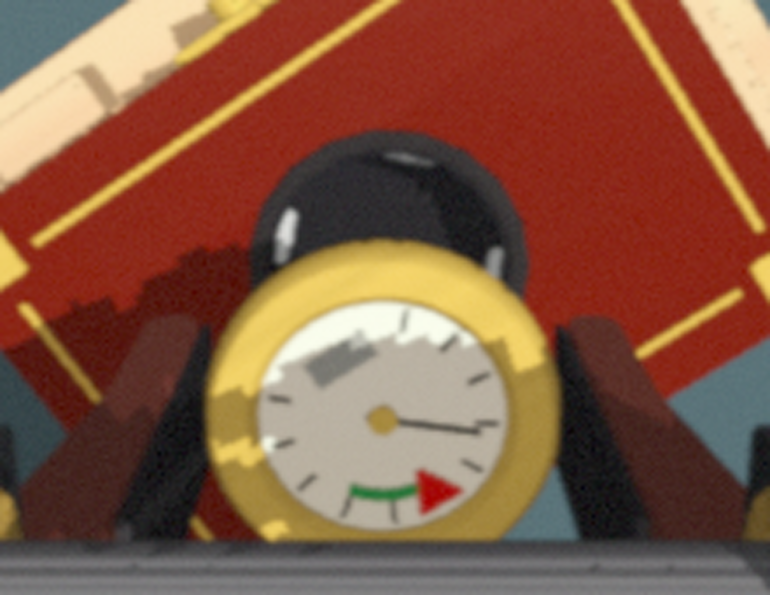

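```bash
python3 - <<'E'
from rec import *
from scipy.optimize import least_squares
w=snapshot("wrist");o=get_obs();R=o["orientation"]
im=w["img"].astype(int);b,g,r=im[...,0],im[...,1],im[...,2]
red=(r-g>35)
pts=[]
c0=np.array([260.5,203.])
for a in np.radians(np.arange(-175,-3,4)):
    rr=np.arange(55,20,-.5)
    # march inward from outside while red
    for q in rr:
        u,v=c0+q*np.array([np.cos(a),np.sin(a)])
        if not red[int(round(v)),int(round(u))]:
            if q<50: pts.append((u,v))
            break
pts=np.array(pts);print(len(pts))
P=np.array([onz(w,u,v,68)[:2] for u,v in pts])
res=least_squares(lambda x:np.hypot(*(P-x[:2]).T)-x[2],[520,-45,28.5],loss="soft_l1",f_scale=.5)
print("ring",res.x.round(2),np.abs(res.fun).max())
res2=least_squares(lambda x:np.hypot(*(P-x[:2]).T)-28.5,[520,-45],loss="soft_l1",f_scale=.5);print(res2.x)
h=onz(w,150+382/3.5-.5,130+419.5/3.5-.5,o["tool_pos"][2]+7.5)
print("hub",h,"tcp",o["tool_pos"],"shift",(R.T@(np.r_[res.x[:2],0]-h)).round(2))
# bezel outline check
m=((r>120)&(g>90)&(b<130)).astype(np.uint8)
E
```

```text
43
ring [520.32 -44.65  27.46] 0.6483217940786332
[521.55237241 -45.05456416]
hub [521.64971393 -46.36037974 135.65238086] tcp [520.23744288 -45.39818407 128.15238086] shift [135.65   1.85   1.18]
```

```bash
python3 - <<'E'
from rec import *
o=get_obs()
for n in ("scene","side"):
    s=snapshot(n);p=proj(s,[521,-45.5,135.5]);u,v=p.astype(int);print(n,p);crop(s,u-30,v-25,u+30,v+25,12,"h_"+n+".png");print(u-30,v-25)
E
```

```text
scene [241.94182439 188.92900036]
211 163
side [257.21861768 179.10856636]
227 154
```

View pics/h_scene.png

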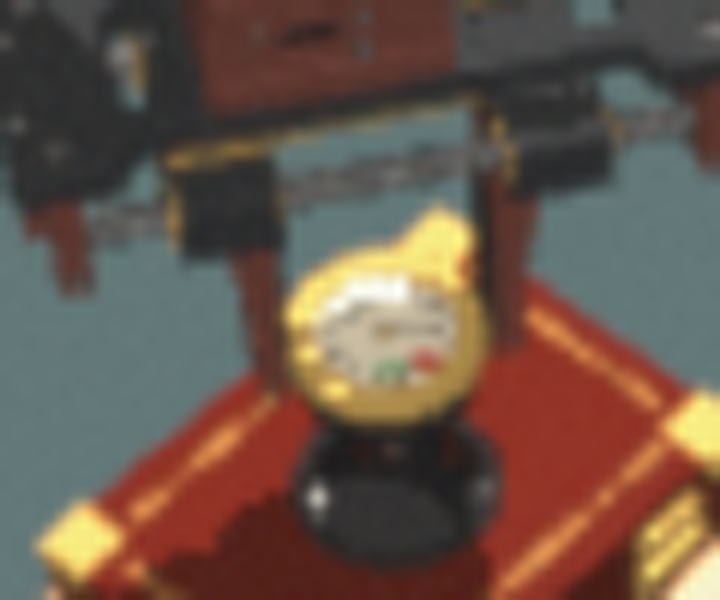

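View pics/h_side.png

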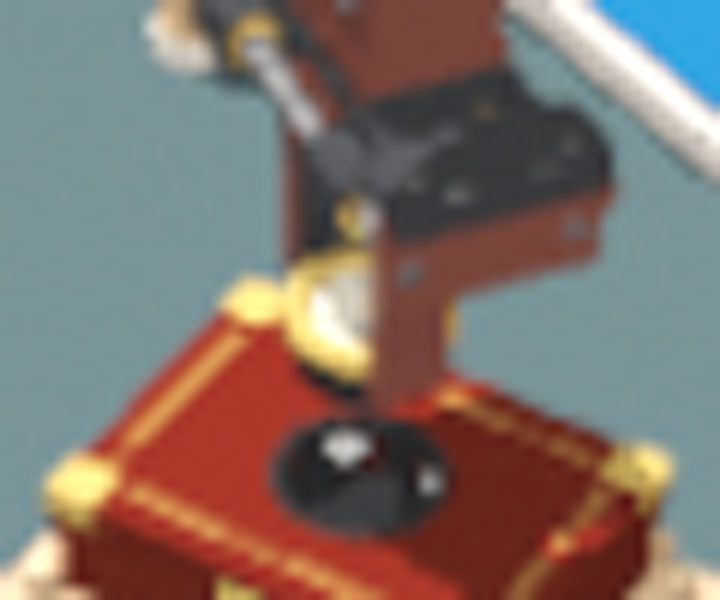

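```bash
python3 - <<'E'
from rec import *
s=snapshot("scene");d=snapshot("side")
z=135.7
print(onz(s,211+386/12-.5,163+330/12-.5,z),onz(d,227+372/12-.5,154+312/12-.5,z))
E
```

```text
[525.85655765 -45.99192341 135.7       ] [520.12938214 -47.80278067 135.7       ]
```

Request:
servo_tool --pt "10 1.3 1.4 0 0 0 0.4" --pt "25 1.3 1.4 0 0 0 0.4" --pt "36 1.3 1.4 0 0 0 0.4" --pt "36 1.3 1.4 0 0 0 0.4" --pt "36 1.3 1.4 0 0 0 0.4"

```text
t: 8.3
tool_pos: [519.5, -42.7, 92.0]
orientation: [[-0.0, -0.938, 0.346], [-0.0, 0.346, 0.938], [-1.0, 0.0, -0.0]]
contact_force: [0.3, -0.3, -0.5]
finger_gap: 51.0
```

```bash
python3 - <<'E'
from rec import *
o=get_obs();print(o["t"],o["tool_pos"],o["contact_force"])
w=snapshot("wrist");crop(w,150,130,370,300,3.5,"w6z.png")
s=snapshot("scene");p=proj(s,[520.5,-45,90]);u,v=p.astype(int);print(u-30,v-25);crop(s,u-30,v-25,u+30,v+25,12,"h2_scene.png")
s=snapshot("side");p=proj(s,[520.5,-45,90]);u,v=p.astype(int);print(u-30,v-25);crop(s,u-30,v-25,u+30,v+25,12,"h2_side.png")
E
```

```text
8.3 [519.4819364  -42.73702372  92.04632939] [ 0.31657993 -0.26660667 -0.49596849]
212 172
226 163
```

View pics/w6z.png

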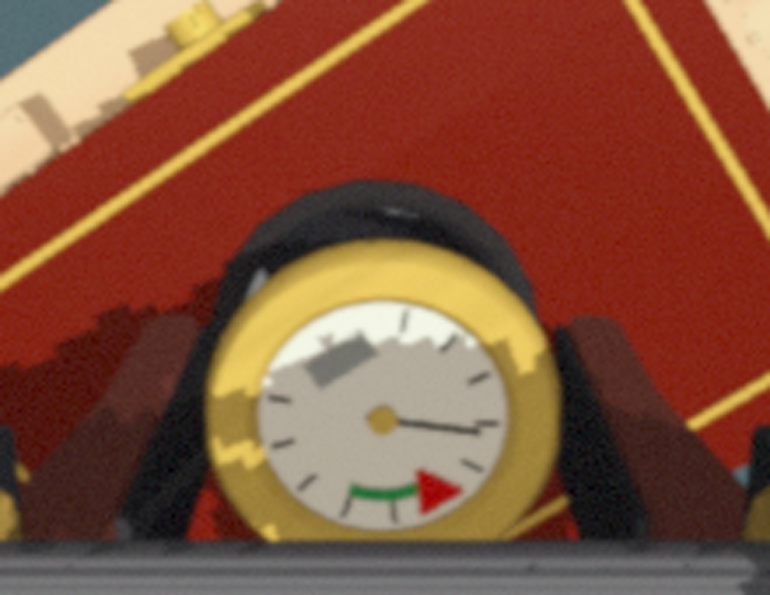

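View pics/h2_scene.png

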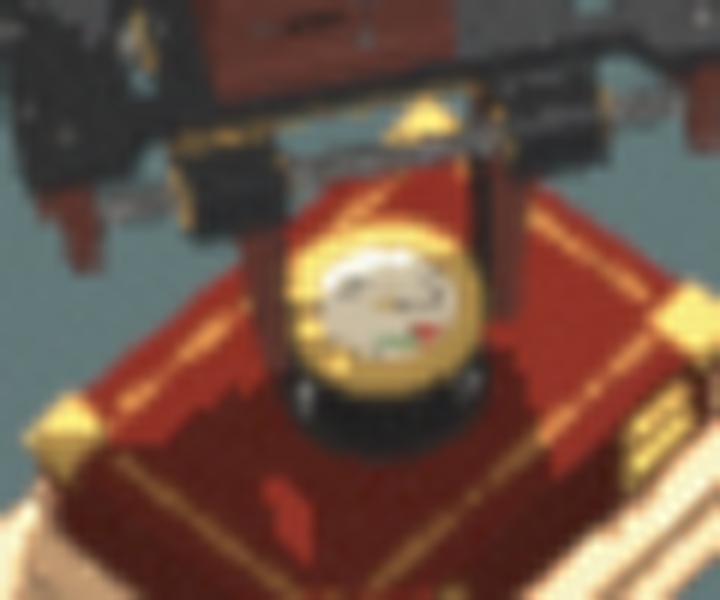

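View pics/h2_side.png

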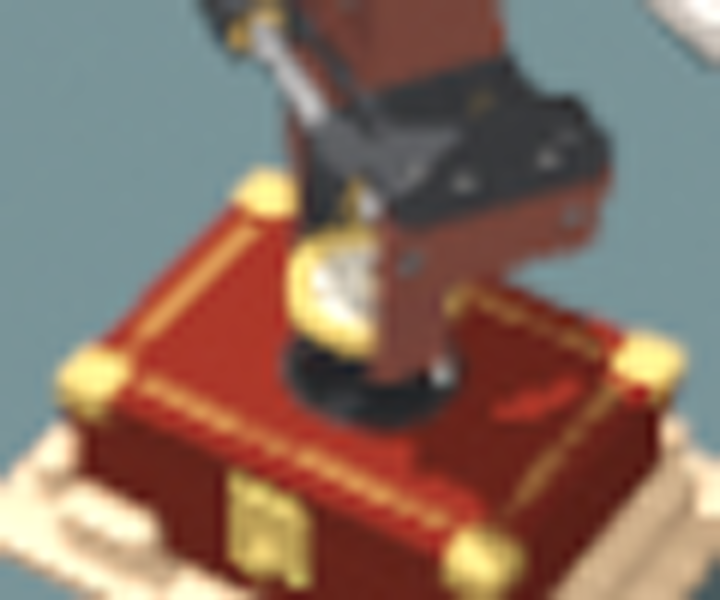

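```bash
cat > ringfit.py <<'E'
from rec import *
from scipy.optimize import least_squares
def ringfit(w,c0,z=68,rmax=70,a0=-165,a1=-15):
    im=w["img"].astype(int);b,g,r=im[...,0],im[...,1],im[...,2]; red=(r-g>30); pts=[]
    for a in np.radians(np.arange(a0,a1,3)):
        for q in np.arange(rmax,20,-.5):
            u,v=np.array(c0)+q*np.array([np.cos(a),np.sin(a)])
            if not red[int(round(v)),int(round(u))]:
                if q<rmax-6: pts.append((u,v))
                break
    P=np.array([onz(w,u,v,z)[:2] for u,v in pts])
    f=lambda x:np.hypot(*(P-x[:2]).T)-(x[2] if len(x)>2 else 28.5)
    a=least_squares(f,[520,-45,28.5],loss="soft_l1",f_scale=.3);b=least_squares(f,[520,-45],loss="soft_l1",f_scale=.3)
    return len(P),a.x,b.x,np.abs(b.fun).max(),np.array(pts)
E
python3 - <<'E'
from ringfit import *
w=snapshot("wrist");o=get_obs();R=o["orientation"]
n,a,b,m,pts=ringfit(w,(258.5,230))
print(n,a,b,m);
for p in pts[::4]: print(p.round(1),end="")
h=onz(w,150+382/3.5-.5,130+419.5/3.5-.5,o["tool_pos"][2]+7.5);print("hub",h,(R.T@(np.r_[b,0]-h)).round(2),(R.T@(np.r_[a[:2],0]-h)).round(2))
s=snapshot("scene");d=snapshot("side");z=o["tool_pos"][2]+8
print(onz(s,212+386/12-.5,172+305/12-.5,z),onz(d,226+372/12-.5,163+290/12-.5,z))
E
```

```text
50 [520.41205472 -44.59284795  27.62125573] [521.44854011 -44.90790353] 1.160079404095832
[210.7 217.2][214.4 207.5][219.6 198.5][227.3 191.5][236.  185.9][245.8 182.7][255.9 180.6][266.2 181.6][275.9 184.7][284.6 189.7][292.4 196.1][297.5 204.7][301.4 213.5]hub [521.17714322 -43.64730582 100.08113897] [100.08  -0.6   -1.09] [100.08   0.48  -1.15]
[526.5756975  -44.31954532 100.58113897] [518.62810364 -45.32802824 100.58113897]
```

Request:
servo_tool --pt "2 0 -0.8 0 0 0 0.4" --pt "5 0 -0.8 0 0 0 0.4" --pt "8 0 -0.8 0 0 0 0.4" --pt "11 0 -0.8 0 0 0 0.4" --pt "14 0 -0.8 0 0 0 0.4" --pt "16 0 -0.8 0 0 0 0.4" --pt "16 0 -0.8 0 0 0 0.4"

```text
t: 9.48
tool_pos: [519.0, -43.5, 76.0]
orientation: [[-0.0, -0.938, 0.345], [-0.0, 0.345, 0.938], [-1.0, 0.0, -0.0]]
contact_force: [-0.4, 0.4, -2.0]
finger_gap: 50.8
```

```bash
python3 - <<'E'
from ringfit import *
w=snapshot("wrist");o=get_obs();R=o["orientation"];print(o["t"],o["tool_pos"],o["contact_force"].round(1),o["ft_torque"])
crop(w,150,130,370,300,3.5,"w7z.png")
n,a,b,m,pts=ringfit(w,(258.5,240))
h=onz(w,150+382/3.5-.5,130+419.5/3.5-.5,o["tool_pos"][2]+7.5);print(n,a,b,m,"hub",h,(R.T@(np.r_[b,0]-h)).round(2),(R.T@(np.r_[a[:2],0]-h)).round(2))
E
```

```text
9.525 [519.1087446  -43.48518179  76.09042977] [ 0.5  0.2 -0.6] [ 0.03592617  0.02015997 -0.01275175]
50 [520.89465139 -44.87453105  28.09612608] [521.3510264  -45.05192324] 1.4652723993337275 hub [520.33283503 -44.27024448  83.59042977] [83.59 -1.24 -0.37] [83.59 -0.75 -0.36]
```

View pics/w7z.png

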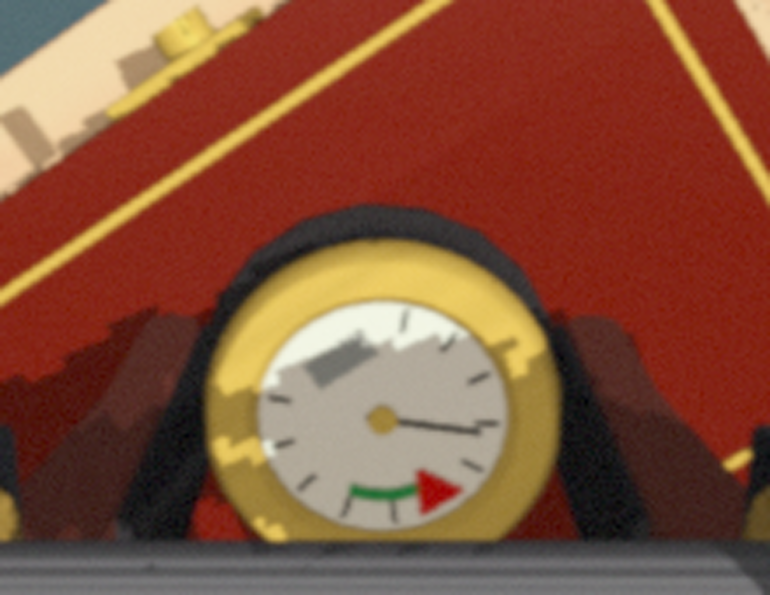

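Request:
servo_tool --pt "0.5 -0.4 -0.3 0 0 0 0.4" --pt "1 -0.4 -0.3 0 0 0 0.4" --pt "1.5 -0.4 -0.3 0 0 0 0.4" --pt "1.5 -0.4 -0.3 0 0 0 0.4"

```text
t: 10.02
tool_pos: [519.4, -43.9, 74.6]
orientation: [[-0.0, -0.938, 0.345], [-0.0, 0.345, 0.938], [-1.0, 0.0, -0.0]]
contact_force: [-0.3, 0.0, -0.9]
finger_gap: 50.9
```

Request:
servo_tool --pt "0.5 0 0 0 0 0 0.4" --pt "0.5 0 0 0 0 0 0.4" --pt "0.5 0 0 0 0 0 0.4"

```text
t: 10.4
tool_pos: [519.4, -43.9, 74.2]
orientation: [[-0.0, -0.938, 0.346], [-0.0, 0.346, 0.938], [-1.0, 0.0, -0.0]]
contact_force: [0.3, 0.4, -0.7]
finger_gap: 51.2
```

Request:
servo_tool --pt "0.5 0 0 0 0 0 0.4" --pt "0.5 0 0 0 0 0 0.4" --pt "0.5 0 0 0 0 0 0.4"

```text
t: 10.78
tool_pos: [519.4, -43.9, 73.7]
orientation: [[-0.0, -0.938, 0.346], [-0.0, 0.346, 0.938], [-1.0, 0.0, -0.0]]
contact_force: [1.0, 0.1, -0.2]
finger_gap: 50.6
```

Request:
servo_tool --pt "0.5 0 0 0 0 0 0.4" --pt "0.5 0 0 0 0 0 0.4" --pt "0.5 0 0 0 0 0 0.4"

```text
t: 11.15
tool_pos: [519.3, -43.9, 73.2]
orientation: [[-0.0, -0.938, 0.346], [-0.0, 0.346, 0.938], [-1.0, 0.0, -0.0]]
contact_force: [-1.0, 0.2, -0.3]
finger_gap: 50.7
```

Request:
servo_tool --pt "0.4 0 0 0 0 0 0.4" --pt "0.4 0 0 0 0 0 0.4" --pt "0.4 0 0 0 0 0 0.4"

```text
t: 11.52
tool_pos: [519.3, -43.9, 72.8]
orientation: [[-0.0, -0.938, 0.346], [-0.0, 0.346, 0.938], [-1.0, 0.0, -0.0]]
contact_force: [-1.1, 0.4, -0.1]
finger_gap: 50.9
```

Request:
servo_tool --pt "0.4 0 0 0 0 0 0.4" --pt "0.4 0 0 0 0 0 0.4" --pt "0.4 0 0 0 0 0 0.4"

```text
t: 11.9
tool_pos: [519.2, -43.9, 72.4]
orientation: [[-0.0, -0.938, 0.345], [-0.0, 0.345, 0.938], [-1.0, 0.0, -0.0]]
contact_force: [-1.4, 0.9, 3.0]
finger_gap: 50.7
```

Contact on the clips at about 3 N. I'll let go and raise clear.

Request:
servo_tool --pt "-0.2 0 0 0 0 0 0.4" --pt "-0.2 0 0 0 0 0 0.65" --pt "-0.2 0 0 0 0 0 0.8" --pt "-0.2 0 0 0 0 0 0.9" --pt "-0.2 0 0 0 0 0 0.9" --pt "-0.2 0 0 0 0 0 0.9"

```text
t: 12.65
tool_pos: [519.5, -43.9, 72.6]
orientation: [[0.0, -0.938, 0.346], [-0.0, 0.346, 0.938], [-1.0, -0.0, -0.0]]
contact_force: [0.6, 0.6, 0.9]
finger_gap: 79.1
```

Request:
servo_tool --pt "-10 0 0 0 0 0 0.9" --pt "-40 0 0 0 0 0 0.9" --pt "-90 0 0 0 0 0 0.9" --pt "-130 0 0 0 0 0 0.9" --pt "-145 0 0 0 0 0 0.9" --pt "-145 0 0 0 0 0 0.9" --pt "-145 0 0 0 0 0 0.9"

```text
t: 13.52
tool_pos: [518.3, -43.7, 216.0]
orientation: [[-0.003, -0.938, 0.346], [0.001, 0.346, 0.938], [-1.0, 0.003, -0.0]]
contact_force: [1.0, -0.5, -0.3]
finger_gap: 79.1
```

```bash
python3 - <<'E'
from ringfit import *
w=snapshot("wrist");o=get_obs();R=o["orientation"];print(o["t"],o["tool_pos"],o["contact_force"].round(1),o["finger_gap"])
p=proj(w,[520.5,-45,80]);print(p);u,v=p.astype(int)
crop(w,u-50,v-50,u+50,v+50,6,"w8z.png");print(u-50,v-50)
E
```

```text
13.575 [518.17316621 -43.6819355  215.83827399] [-0.3  0.7 -0.7] 78.95355993164921
[258.6555395  185.32305394]
208 135
```

View pics/w8z.png

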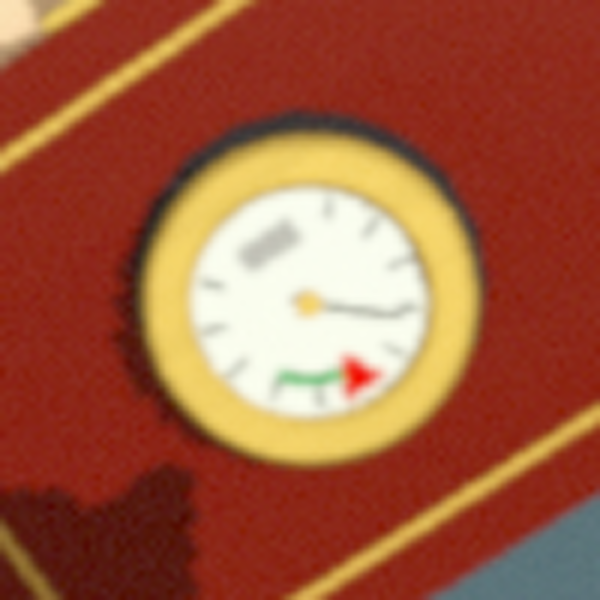

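The gauge is lying in the recess, wedge toward the hinge side, with an even black ring around it. On to the presser.

Request:
servo_tool --pt "0 20 32 0 0 0 0.9" --pt "0 47 75 0 0 0 0.9" --pt "0 75 120 0 0 0 0.9" --pt "0 102 165 0 0 0 0.9" --pt "0 128 207 0 0 0 0.9" --pt "0 145 235 0 0 0 0.9" --pt "0 150 242 0 0 0 0.9" --pt "0 150 242 0 0 0 0.9" --pt "0 150 242 0 0 0 0.9"

```text
t: 14.7
tool_pos: [462.3, 233.8, 217.1]
orientation: [[-0.001, -0.938, 0.346], [-0.001, 0.346, 0.938], [-1.0, 0.0, -0.001]]
contact_force: [-0.7, -0.5, -0.5]
finger_gap: 79.4
```

```bash
python3 - <<'E'
from ringfit import *
w=snapshot("wrist");o=get_obs();R=o["orientation"];print(o["t"],o["tool_pos"],o["contact_force"].round(1),o["finger_gap"],proj(w,[461,235,100]),o["q"].round(1))
cv2.imwrite("pics/w9.png",w["img"])
s=snapshot("scene");crop(s,260,120,350,190,8,"p_scene.png")
s=snapshot("side");crop(s,160,140,220,200,8,"p_side.png")
E
```

```text
14.75 [462.47424685 233.82375017 217.24835347] [-0.7  0.5 -0.2] 79.33952295418943 [259.94696825 185.38680526] [ 19.2  14.2  96.9  -0.   69.  -50.5]
```

View pics/w9.png

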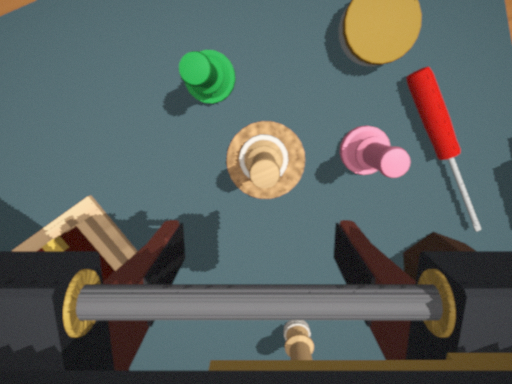

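View pics/p_scene.png

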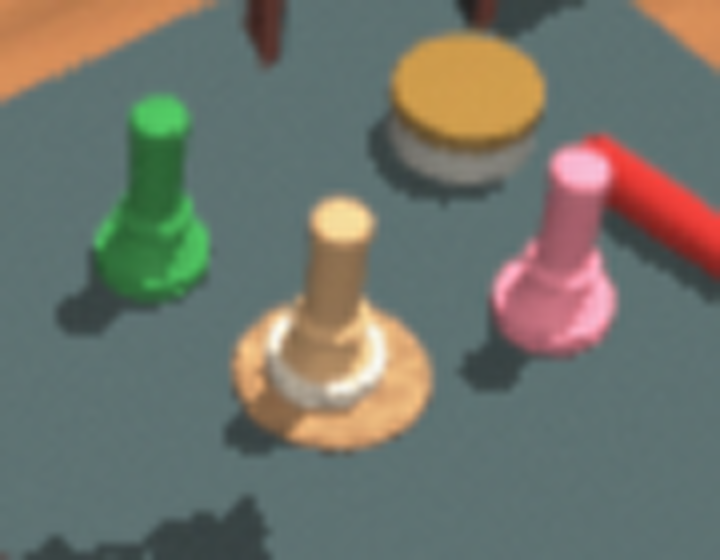

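View pics/p_side.png

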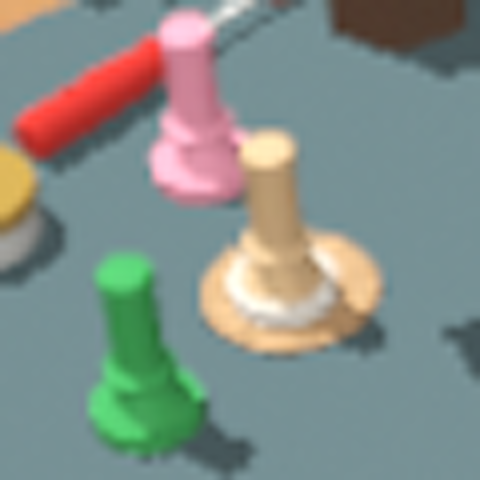

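The presser, with its white foot, stands on the cork at wrist (265,165). The green and pink ones are decoys.

```bash
python3 - <<'E'
from ringfit import *
w=snapshot("wrist");o=get_obs();R=o["orientation"]
crop(w,215,110,315,210,6,"w9z.png")
im=w["img"].astype(int);b,g,r=im[...,0],im[...,1],im[...,2]
m=np.zeros(r.shape,np.uint8);sl=(slice(125,200),slice(225,306));
wh=((r>120)&(abs(r-b)<45)&(abs(r-g)<30)).astype(np.uint8);m[sl]=wh[sl]
c=max(cv2.findContours(m,0,1)[0],key=cv2.contourArea)
print(cv2.boundingRect(c));e=cv2.fitEllipse(cv2.convexHull(c));print("foot",e,onz(w,*e[0],10).round(1))
ck=((r-b>25)).astype(np.uint8);m[:]=0;sl=(slice(115,205),slice(220,312));m[sl]=np.maximum(ck[sl],wh[sl])
c=max(cv2.findContours(m,0,1)[0],key=cv2.contourArea);e=cv2.fitEllipse(cv2.convexHull(c));print("cork",e,onz(w,*e[0],4).round(1))
E
```

```text
(238, 134, 50, 44)
foot ((262.6996154785156, 157.9672088623047), (48.18849563598633, 49.242916107177734), 75.26508331298828) [453.2 241.8  10. ]
cork ((265.2225341796875, 159.15521240234375), (78.90618133544922, 79.5643310546875), 97.11003112792969) [456.3 243.7   4. ]
```

View pics/w9z.png

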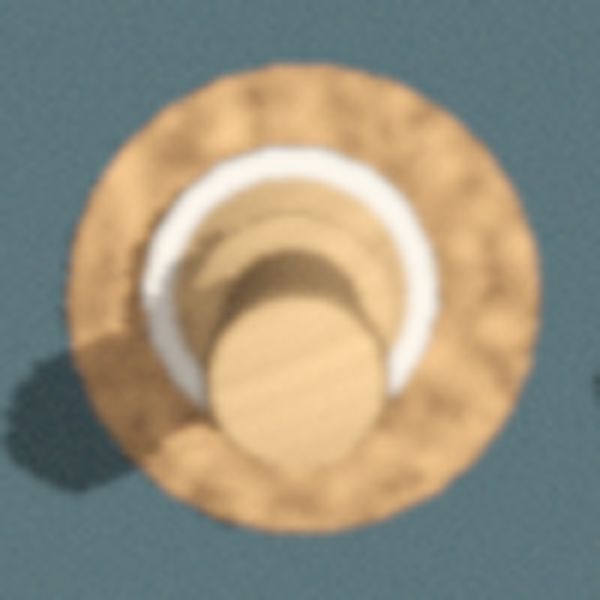

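```bash
python3 - <<'E'
from ringfit import *
w=snapshot("wrist");o=get_obs();R=o["orientation"]
t=onz(w,264.25,172.9,100);print("top",t, "foot8",onz(w,262.7,158,8))
for p in (t,onz(w,262.7,158,8),(t+onz(w,262.7,158,8))/2): print((R.T@(np.r_[p[:2],41]-o["tool_pos"])).round(1))
E
```

```text
top [452.34878308 242.61617574 100.        ] foot8 [453.5191988  241.82596425   8.        ]
[176.6  12.5   4.2]
[176.6  11.1   3.9]
[176.6  11.8   4.1]
```

Request:
servo_tool --pt "10 11 4 0 0 0 0.6" --pt "40 11 4 0 0 0 0.6" --pt "80 11 4 0 0 0 0.6" --pt "120 11 4 0 0 0 0.6" --pt "155 11 4 0 0 0 0.6" --pt "172 11 4 0 0 0 0.6" --pt "176.5 11 4 0 0 0 0.6" --pt "176.5 11 4 0 0 0 0.6" --pt "176.5 11 4 0 0 0 0.6"

```text
t: 16.08
tool_pos: [453.9, 242.9, 41.9]
orientation: [[0.002, -0.938, 0.345], [0.0, 0.345, 0.938], [-1.0, -0.001, 0.001]]
contact_force: [0.2, -0.3, 0.7]
finger_gap: 52.9
```

```bash
python3 - <<'E'
from ringfit import *
w=snapshot("wrist");o=get_obs();R=o["orientation"];print(o["t"],o["tool_pos"],o["contact_force"].round(1),o["finger_gap"])
cv2.imwrite("pics/w10.png",w["img"])
s=snapshot("scene");crop(s,260,120,350,190,8,"p2_scene.png")
E
```

```text
16.125 [453.93955529 242.88319441  41.90147086] [1.  0.1 0.4] 52.51283276362012
```

View pics/w10.png

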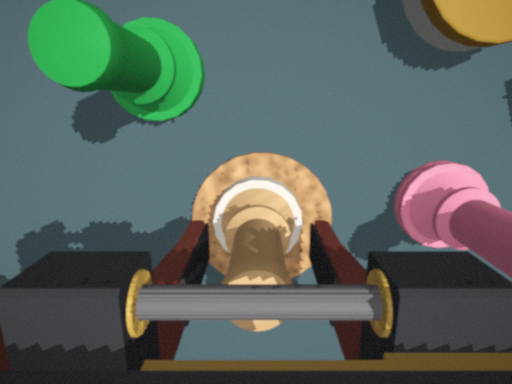

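View pics/p2_scene.png

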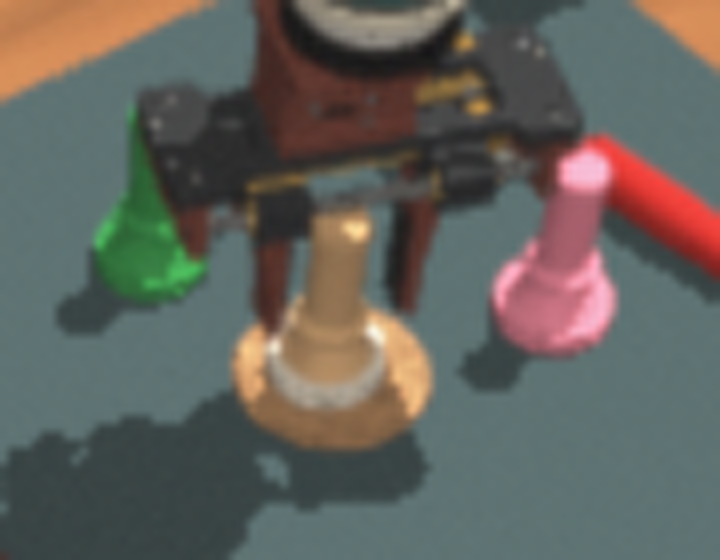

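```bash
python3 - <<'E'
from ringfit import *
w=snapshot("wrist");o=get_obs()
print(proj(w,np.r_[o["tool_pos"][:2],9]),proj(w,np.r_[o["tool_pos"][:2],100]))
E
```

```text
[258.97520101 219.49118647] [259.2564792  305.49885677]
```

Request:
servo_tool --pt "0.5 0 0 0 0 0 0.2" --pt "0.5 0 0 0 0 0 0.1" --pt "0.5 0 0 0 0 0 0.1" --pt "0.5 0 0 0 0 0 0.1" --pt "0.5 0 0 0 0 0 0.1" --pt "0.5 0 0 0 0 0 0.1"

```text
t: 16.98
tool_pos: [453.3, 242.4, 40.9]
orientation: [[0.0, -0.938, 0.346], [-0.0, 0.346, 0.938], [-1.0, -0.0, -0.0]]
contact_force: [-0.7, -1.6, 4.6]
finger_gap: 26.1
```

Request:
servo_tool --pt "0 0 0 0 0 0 0.1" --pt "-10 0 0 0 0 0 0.1" --pt "-35 0 0 0 0 0 0.1" --pt "-70 0 0 0 0 0 0.1" --pt "-100 0 0 0 0 0 0.1" --pt "-110 0 0 0 0 0 0.1" --pt "-110 0 0 0 0 0 0.1" --pt "-110 0 0 0 0 0 0.1" --pt "-110 0 0 0 0 0 0.1"

```text
t: 18.1
tool_pos: [452.5, 242.2, 149.3]
orientation: [[-0.002, -0.938, 0.346], [-0.001, 0.346, 0.938], [-1.0, 0.002, -0.002]]
contact_force: [0.5, -0.5, -2.6]
finger_gap: 26.5
```

```bash
python3 - <<'E'
from ringfit import *
w=snapshot("wrist");o=get_obs();R=o["orientation"];print(o["t"],o["tool_pos"],o["contact_force"].round(1),o["finger_gap"])
cv2.imwrite("pics/w11.png",w["img"])
s=snapshot("scene");p=proj(s,[454,242,150]).astype(int);crop(s,p[0]-45,p[1]-35,p[0]+45,p[1]+35,8,"p3_scene.png")
s=snapshot("side");p=proj(s,[454,242,150]).astype(int);crop(s,p[0]-40,p[1]-30,p[0]+40,p[1]+30,8,"p3_side.png")
E
```

```text
18.15 [452.65772118 242.30818518 149.50057107] [-1.1  0.2 -2.7] 26.102434438979277
```

View pics/w11.png

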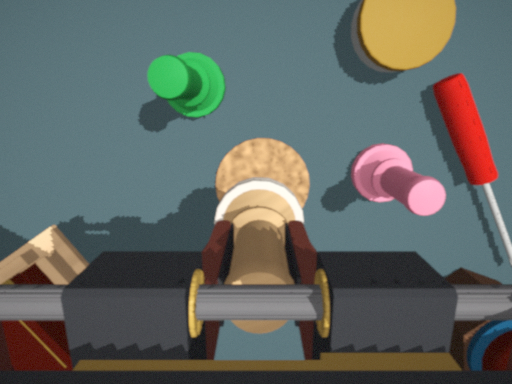

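View pics/p3_scene.png

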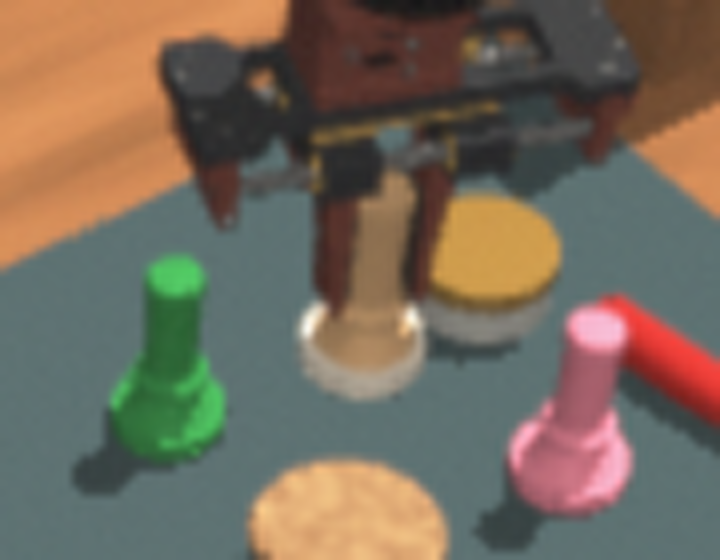

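View pics/p3_side.png

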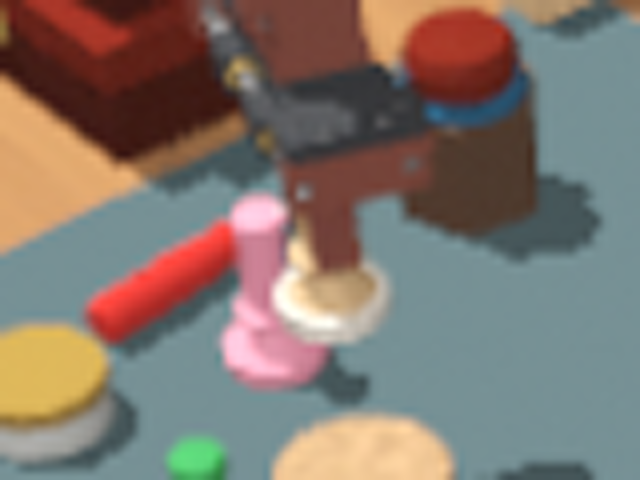

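Request:
servo_tool --pt "-4 -12 -18 0 0 0 0.1" --pt "-4 -32 -48 0 0 0 0.1" --pt "-4 -58 -87 0 0 0 0.1" --pt "-4 -84 -126 0 0 0 0.1" --pt "-4 -110 -165 0 0 0 0.1" --pt "-4 -134 -202 0 0 0 0.1" --pt "-4 -152 -228 0 0 0 0.1" --pt "-2 -161 -242 0 0 0 0.1" --pt "0 -163 -245.5 0 0 0 0.1" --pt "0 -163 -245.5 0 0 0 0.1"

```text
t: 19.5
tool_pos: [520.8, -43.3, 150.1]
orientation: [[-0.001, -0.938, 0.345], [0.001, 0.345, 0.938], [-1.0, 0.001, 0.0]]
contact_force: [-0.2, 0.5, -1.7]
finger_gap: 26.3
```

Request:
servo_tool --pt "10 0 0 0 0 0 0.1" --pt "18 0 0 0 0 0 0.1" --pt "18 0 0 0 0 0 0.1"

```text
t: 19.88
tool_pos: [520.5, -43.5, 131.5]
orientation: [[-0.002, -0.939, 0.345], [0.0, 0.345, 0.939], [-1.0, 0.002, -0.0]]
contact_force: [-0.3, -0.5, -2.5]
finger_gap: 26.6
```

```bash
python3 - <<'E'
from ringfit import *
w=snapshot("wrist");o=get_obs();R=o["orientation"];print(o["t"],o["tool_pos"],o["contact_force"].round(1),o["finger_gap"])
crop(w,180,140,340,300,4.8,"w12.png")
for n in("scene","side"):
    s=snapshot(n);p=proj(s,[520.5,-45,95]).astype(int);print(p);crop(s,p[0]-35,p[1]-30,p[0]+35,p[1]+30,10,f"p4_{n}.png")
E
```

```text
19.925 [520.99107911 -43.71041531 132.00363241] [ 0.2  0.5 -2.3] 26.491024211260857
[242 196]
[256 187]
```

View pics/w12.png

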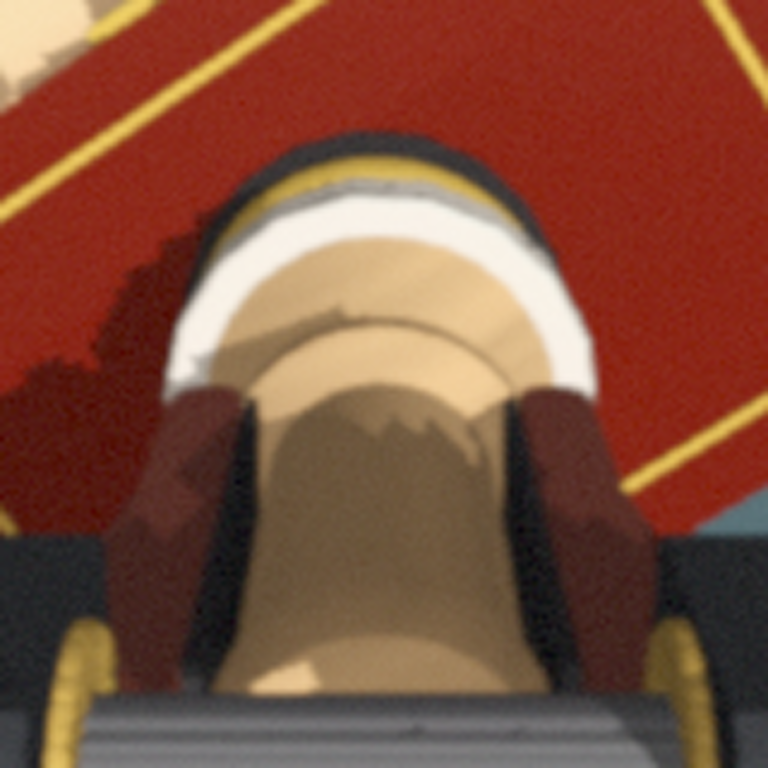

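View pics/p4_scene.png

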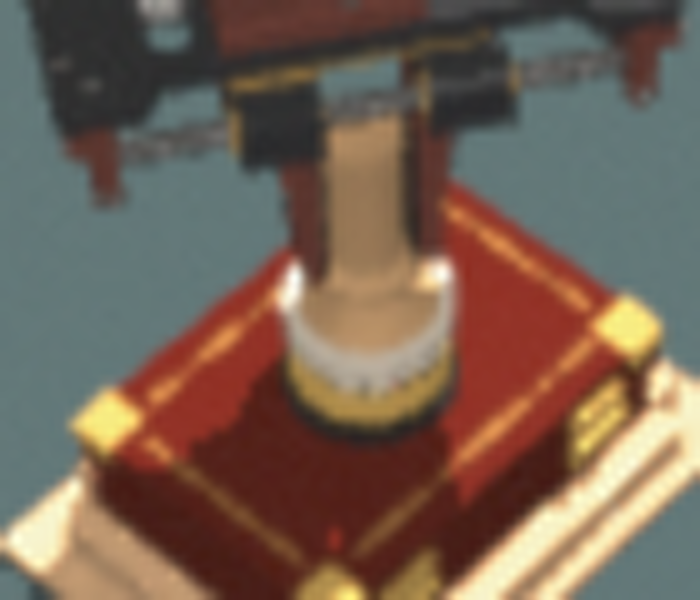

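View pics/p4_side.png

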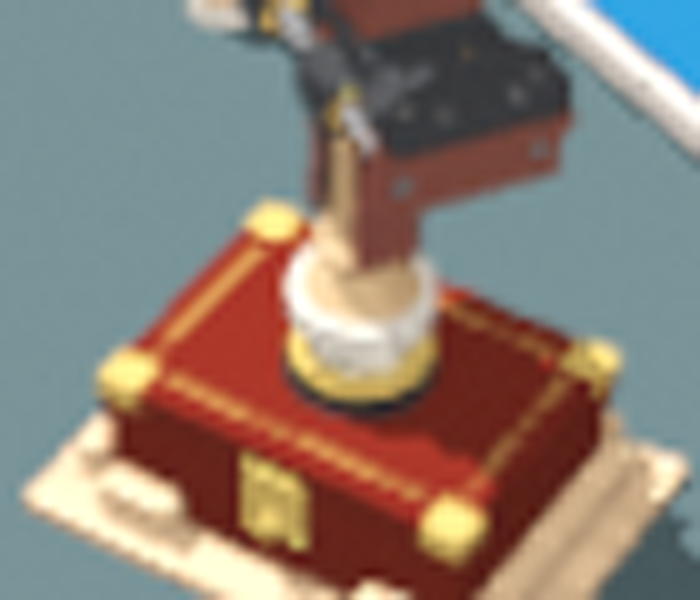

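```bash
python3 - <<'E'
from ringfit import *
w=snapshot("wrist");o=get_obs();R=o["orientation"];T=o["tool_pos"]
for n,v,z,r in (("bezel",140+155.5/4.8-.5,82,26),("seal",140+132/4.8-.5,68.5,28.5)):
    p=onz(w,259.2,v,z);print(n,(R.T@(p-T))[1]-r)
for zz in (100,102,104):   # foot white top outer edge at zoom 195, approx radius
    p=onz(w,259.2,140+196/4.8-.5,zz);print("foot",zz,(R.T@(p-T))[1]-27)
print(T)
E
```

```text
bezel 0.8110049056335598
seal -0.9137750856280249
foot 100 -1.7896859442588564
foot 102 -1.3413502221856959
foot 104 -0.8930145001125922
[521.66255624 -44.08604564 132.70590232]
```

Request:
servo_tool --pt "3 0.7 0 0 0 0 0.1" --pt "7 0.7 0 0 0 0 0.1" --pt "9.5 0.7 0 0 0 0 0.1" --pt "9.5 0.7 0 0 0 0 0.1" --pt "9.5 0.7 0 0 0 0 0.1"

```text
t: 20.7
tool_pos: [520.8, -43.9, 123.1]
orientation: [[-0.0, -0.938, 0.346], [-0.0, 0.346, 0.938], [-1.0, 0.0, -0.0]]
contact_force: [0.9, -0.3, -1.7]
finger_gap: 26.4
```

Request:
servo_tool --pt "0.5 0 0 0 0 0 0.1" --pt "1 0 0 0 0 0 0.1" --pt "1 0 0 0 0 0 0.1"

```text
t: 21.08
tool_pos: [520.8, -43.9, 122.0]
orientation: [[-0.0, -0.938, 0.346], [-0.0, 0.346, 0.938], [-1.0, 0.0, -0.0]]
contact_force: [-0.1, 0.3, -1.5]
finger_gap: 26.6
```

```bash
python3 - <<'E'
from ringfit import *
w=snapshot("wrist");o=get_obs();print(o["t"],o["tool_pos"],o["contact_force"].round(1))
crop(w,180,140,340,300,4.8,"w13.png")
for n in("scene","side"):
    s=snapshot(n);p=proj(s,[520.5,-45,95]).astype(int);print(p);crop(s,p[0]-35,p[1]-30,p[0]+35,p[1]+30,10,f"p5_{n}.png")
E
```

```text
21.125 [520.78925418 -43.89554264 122.04902174] [-0.2 -0.6 -1.7]
[242 196]
[256 187]
```

View pics/w13.png

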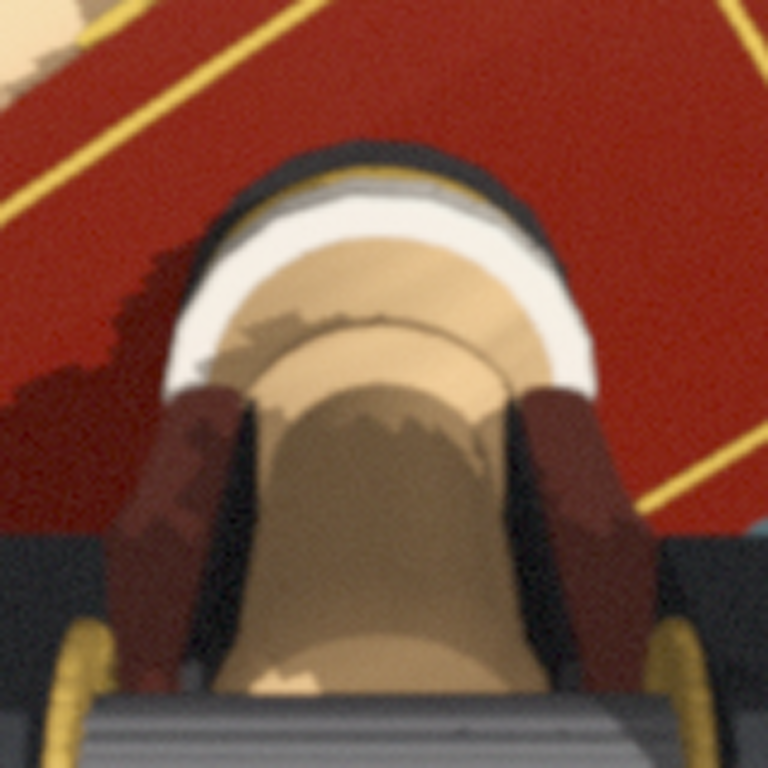

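View pics/p5_scene.png

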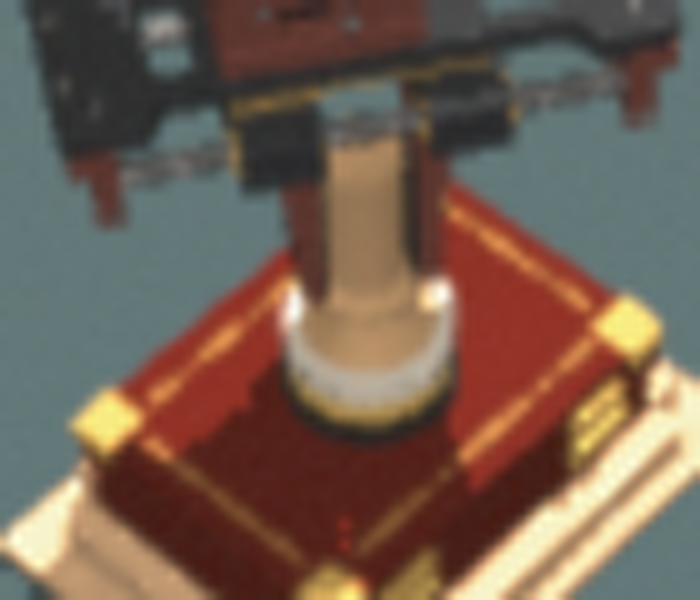

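View pics/p5_side.png

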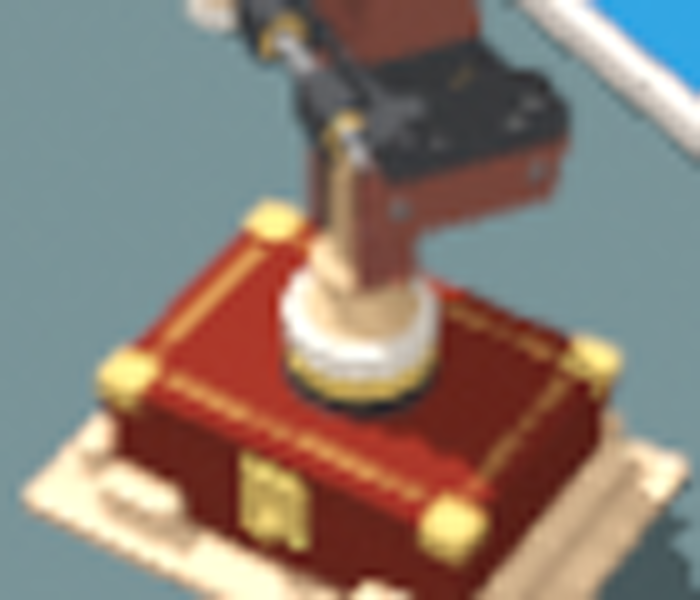

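Foot, bezel and sealing ring look concentric in all three views. I'll press in small steps; the in-air baseline is about -2 N.

Request:
servo_tool --pt "0.5 0 0 0 0 0 0.1" --pt "1 0 0 0 0 0 0.1" --pt "1.5 0 0 0 0 0 0.1" --pt "2 0 0 0 0 0 0.1" --pt "2 0 0 0 0 0 0.1"

```text
t: 21.85
tool_pos: [520.8, -43.9, 120.0]
orientation: [[-0.0, -0.938, 0.345], [-0.0, 0.345, 0.938], [-1.0, 0.0, -0.0]]
contact_force: [-0.1, 0.2, -1.9]
finger_gap: 26.4
```

Request:
servo_tool --pt "0.5 0 0 0 0 0 0.1" --pt "1 0 0 0 0 0 0.1" --pt "1 0 0 0 0 0 0.1"

```text
t: 22.22
tool_pos: [520.8, -43.9, 119.0]
orientation: [[-0.0, -0.938, 0.346], [-0.0, 0.346, 0.938], [-1.0, 0.0, -0.0]]
contact_force: [0.4, 0.2, -2.1]
finger_gap: 26.5
```

Request:
servo_tool --pt "0.5 0 0 0 0 0 0.1" --pt "1 0 0 0 0 0 0.1" --pt "1 0 0 0 0 0 0.1"

```text
t: 22.6
tool_pos: [520.9, -43.9, 118.2]
orientation: [[0.0, -0.938, 0.346], [-0.0, 0.346, 0.938], [-1.0, -0.0, -0.0]]
contact_force: [0.4, -0.2, -0.4]
finger_gap: 26.4
```

Request:
servo_tool --pt "0.5 0 0 0 0 0 0.1" --pt "0.5 0 0 0 0 0 0.1"

```text
t: 22.85
tool_pos: [521.1, -43.9, 117.9]
orientation: [[0.001, -0.938, 0.346], [-0.0, 0.346, 0.938], [-1.0, -0.001, -0.0]]
contact_force: [-0.6, 0.7, 3.3]
finger_gap: 26.6
```

Request:
servo_tool --pt "0.5 0 0 0 0 0 0.1" --pt "0.5 0 0 0 0 0 0.1"

```text
t: 23.1
tool_pos: [521.1, -44.0, 117.6]
orientation: [[0.001, -0.938, 0.345], [-0.0, 0.345, 0.938], [-1.0, -0.001, -0.0]]
contact_force: [-1.7, -0.3, 7.3]
finger_gap: 26.5
```

Request:
servo_tool --pt "0.5 0 0 0 0 0 0.1" --pt "0.5 0 0 0 0 0 0.1"

```text
t: 23.35
tool_pos: [521.3, -44.0, 117.4]
orientation: [[0.001, -0.938, 0.345], [-0.0, 0.345, 0.938], [-1.0, -0.001, 0.0]]
contact_force: [-2.2, -0.1, 9.3]
finger_gap: 26.5
```

Request:
servo_tool --pt "0.3 0 0 0 0 0 0.1" --pt "0.3 0 0 0 0 0 0.1"

```text
t: 23.6
tool_pos: [521.4, -44.0, 117.3]
orientation: [[0.001, -0.938, 0.345], [-0.0, 0.345, 0.938], [-1.0, -0.001, 0.0]]
contact_force: [-1.9, 0.1, 10.5]
finger_gap: 26.4
```

```bash
python3 - <<'E'
from ringfit import *
w=snapshot("wrist");o=get_obs();print(o["t"],o["tool_pos"],o["contact_force"].round(1),o["ft_torque"].round(2))
crop(w,180,140,340,300,4.8,"w14.png")
for n in("scene","side"):
    s=snapshot(n);p=proj(s,[520.5,-45,95]).astype(int);print(p);crop(s,p[0]-35,p[1]-30,p[0]+35,p[1]+30,10,f"p6_{n}.png")
E
```

```text
23.65 [521.37167307 -44.01089937 117.23416307] [-1.7  0.3 10.1] [0.11 0.46 0.06]
[242 196]
[256 187]
```

View pics/p6_scene.png

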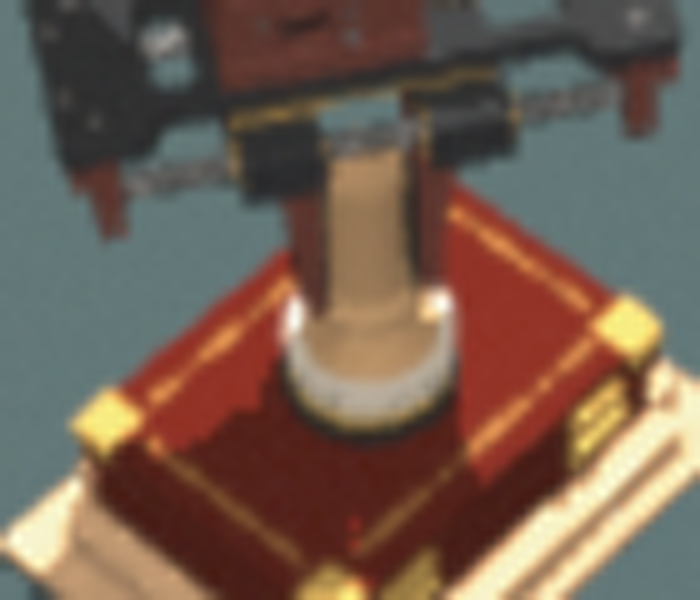

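View pics/p6_side.png

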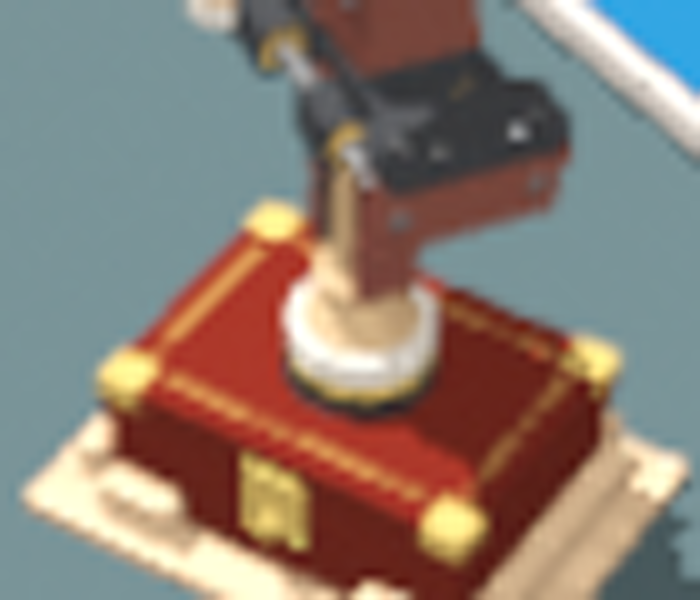

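View pics/w14.png

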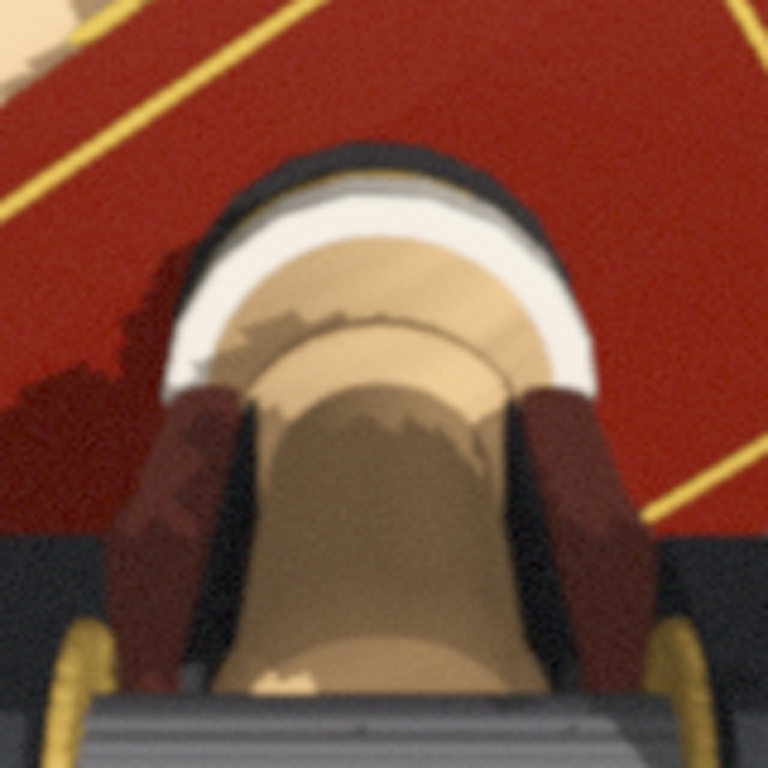

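Request:
servo_tool --pt "0.3 0.4 0 0 0 0 0.1" --pt "0.3 0.4 0 0 0 0 0.1"

```text
t: 24.0
tool_pos: [521.3, -44.0, 117.2]
orientation: [[0.002, -0.938, 0.345], [-0.001, 0.345, 0.938], [-1.0, -0.002, 0.0]]
contact_force: [-1.0, -1.3, 10.4]
finger_gap: 26.5
```

Request:
servo_tool --pt "0.3 0 0 0 0 0 0.1" --pt "0.3 0 0 0 0 0 0.1"

```text
t: 24.25
tool_pos: [521.4, -44.0, 116.9]
orientation: [[0.002, -0.938, 0.345], [-0.001, 0.345, 0.938], [-1.0, -0.002, 0.0]]
contact_force: [-1.0, 0.1, 11.2]
finger_gap: 26.3
```

Request:
servo_tool --pt "0.3 0 0 0 0 0 0.1" --pt "0.3 0 0 0 0 0 0.1"

```text
t: 24.5
tool_pos: [521.4, -44.0, 116.3]
orientation: [[0.002, -0.938, 0.345], [-0.001, 0.345, 0.938], [-1.0, -0.002, 0.0]]
contact_force: [-0.2, -0.2, 7.3]
finger_gap: 26.3
```

Request:
servo_tool --pt "0.3 0 0 0 0 0 0.1" --pt "0.3 0 0 0 0 0 0.1"

```text
t: 24.75
tool_pos: [521.0, -43.9, 115.4]
orientation: [[0.001, -0.938, 0.346], [-0.0, 0.346, 0.938], [-1.0, -0.001, 0.0]]
contact_force: [0.1, -0.1, 2.7]
finger_gap: 26.8
```

Request:
servo_tool --pt "0.4 0 0 0 0 0 0.1" --pt "0.8 0 0 0 0 0 0.1" --pt "0.8 0 0 0 0 0 0.1"

```text
t: 25.12
tool_pos: [519.7, -43.6, 113.6]
orientation: [[-0.002, -0.938, 0.346], [0.0, 0.346, 0.938], [-1.0, 0.002, -0.0]]
contact_force: [0.4, -0.6, -1.6]
finger_gap: 26.4
```

Request:
servo_tool --pt "0.5 0 0 0 0 0 0.1" --pt "1 0 0 0 0 0 0.1" --pt "1 0 0 0 0 0 0.1"

```text
t: 25.5
tool_pos: [520.4, -43.8, 113.2]
orientation: [[-0.0, -0.938, 0.346], [-0.0, 0.346, 0.938], [-1.0, 0.0, -0.0]]
contact_force: [-0.6, 0.4, -1.7]
finger_gap: 26.3
```

Request:
servo_tool --pt "0.4 0 0 0 0 0 0.1" --pt "0.8 0 0 0 0 0 0.1" --pt "0.8 0 0 0 0 0 0.1"

```text
t: 25.88
tool_pos: [520.4, -43.8, 112.5]
orientation: [[-0.0, -0.938, 0.346], [-0.0, 0.346, 0.938], [-1.0, -0.0, -0.0]]
contact_force: [0.2, -0.2, -2.5]
finger_gap: 26.5
```

Request:
servo_tool --pt "0.3 0 0 0 0 0 0.1" --pt "0.6 0 0 0 0 0 0.1" --pt "0.6 0 0 0 0 0 0.1"

```text
t: 26.25
tool_pos: [520.4, -43.8, 111.8]
orientation: [[-0.0, -0.938, 0.346], [-0.0, 0.346, 0.938], [-1.0, 0.0, -0.0]]
contact_force: [0.0, -0.2, -1.7]
finger_gap: 26.7
```

Request:
servo_tool --pt "0.3 0 0 0 0 0 0.1" --pt "0.5 0 0 0 0 0 0.1" --pt "0.5 0 0 0 0 0 0.1"

```text
t: 26.62
tool_pos: [520.4, -43.8, 111.3]
orientation: [[-0.0, -0.938, 0.346], [-0.0, 0.346, 0.938], [-1.0, 0.0, -0.0]]
contact_force: [0.8, 0.1, -1.9]
finger_gap: 26.4
```

Request:
servo_tool --pt "0.3 0 0 0 0 0 0.1" --pt "0.5 0 0 0 0 0 0.1" --pt "0.5 0 0 0 0 0 0.1"

```text
t: 27.0
tool_pos: [520.5, -43.8, 111.2]
orientation: [[0.0, -0.938, 0.346], [-0.0, 0.346, 0.938], [-1.0, -0.0, -0.0]]
contact_force: [-1.8, 0.3, 4.8]
finger_gap: 26.6
```

Seated on the sealing ring with N about 6.8 N. Next: ease up to about 12.5 N, which should read about 10.5.

Request:
servo_tool --pt "0.15 0 0 0 0 0 0.1" --pt "0.3 0 0 0 0 0 0.1" --pt "0.3 0 0 0 0 0 0.1"

```text
t: 27.38
tool_pos: [520.6, -43.8, 111.2]
orientation: [[0.0, -0.938, 0.345], [-0.0, 0.345, 0.938], [-1.0, -0.0, -0.0]]
contact_force: [-2.0, 0.6, 7.3]
finger_gap: 26.4
```

Request:
servo_tool --pt "0.15 0 0 0 0 0 0.1" --pt "0.3 0 0 0 0 0 0.1" --pt "0.3 0 0 0 0 0 0.1"

```text
t: 27.75
tool_pos: [520.6, -43.8, 111.1]
orientation: [[0.001, -0.938, 0.345], [-0.0, 0.345, 0.938], [-1.0, -0.001, -0.0]]
contact_force: [-2.7, -0.3, 10.5]
finger_gap: 26.7
```

Request:
servo_tool --pt "0 0 0 0 0 0 0.1" --pt "0 0 0 0 0 0 0.1" --pt "0 0 0 0 0 0 0.1"

```text
t: 28.12
tool_pos: [520.6, -43.8, 111.1]
orientation: [[0.001, -0.938, 0.345], [-0.0, 0.345, 0.938], [-1.0, -0.001, -0.0]]
contact_force: [-2.5, 0.3, 10.7]
finger_gap: 26.6
```

Request:
servo_tool --pt "0 0 0 0 0 0 0.1" --pt "0 0 0 0 0 0 0.1" --pt "0 0 0 0 0 0 0.1" --pt "0 0 0 0 0 0 0.1" --pt "0 0 0 0 0 0 0.1" --pt "0 0 0 0 0 0 0.1"

```text
t: 28.88
tool_pos: [520.6, -43.8, 111.1]
orientation: [[0.001, -0.938, 0.345], [-0.0, 0.345, 0.938], [-1.0, -0.001, -0.0]]
contact_force: [-3.2, 0.1, 9.2]
finger_gap: 26.4
```

Request:
servo_tool --pt "0 0 0 0 0 0 0.1" --pt "0 0 0 0 0 0 0.1" --pt "0 0 0 0 0 0 0.1" --pt "0 0 0 0 0 0 0.1" --pt "0 0 0 0 0 0 0.1" --pt "0 0 0 0 0 0 0.1"

```text
t: 29.62
tool_pos: [520.6, -43.8, 111.1]
orientation: [[0.001, -0.938, 0.346], [-0.0, 0.346, 0.938], [-1.0, -0.001, -0.0]]
contact_force: [-2.7, -0.1, 9.3]
finger_gap: 26.5
```

```bash
python3 - <<'E'
from ringfit import *
w=snapshot("wrist");o=get_obs();print(o["t"],o["tool_pos"],o["contact_force"].round(1),o["ft_torque"].round(2))
crop(w,180,140,340,300,4.8,"w15.png")
s=snapshot("side");p=proj(s,[520.5,-45,95]).astype(int);crop(s,p[0]-35,p[1]-30,p[0]+35,p[1]+30,10,f"p7_side.png");print(get_obs()["contact_force"])
E
```

```text
29.675 [520.5864409  -43.80574983 111.12197388] [-2.9  0.7  9.9] [0.15 0.59 0.03]
[-3.51590522  1.18857448  9.46804495]
```

View pics/p7_side.png

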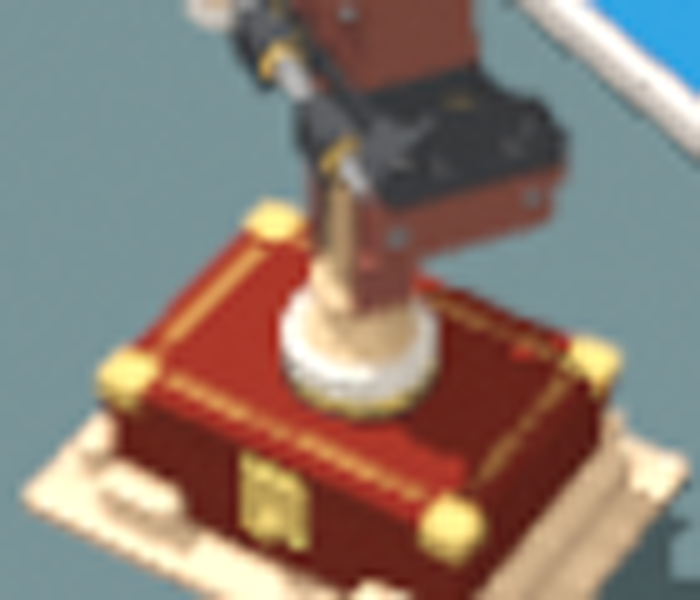

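View pics/w15.png

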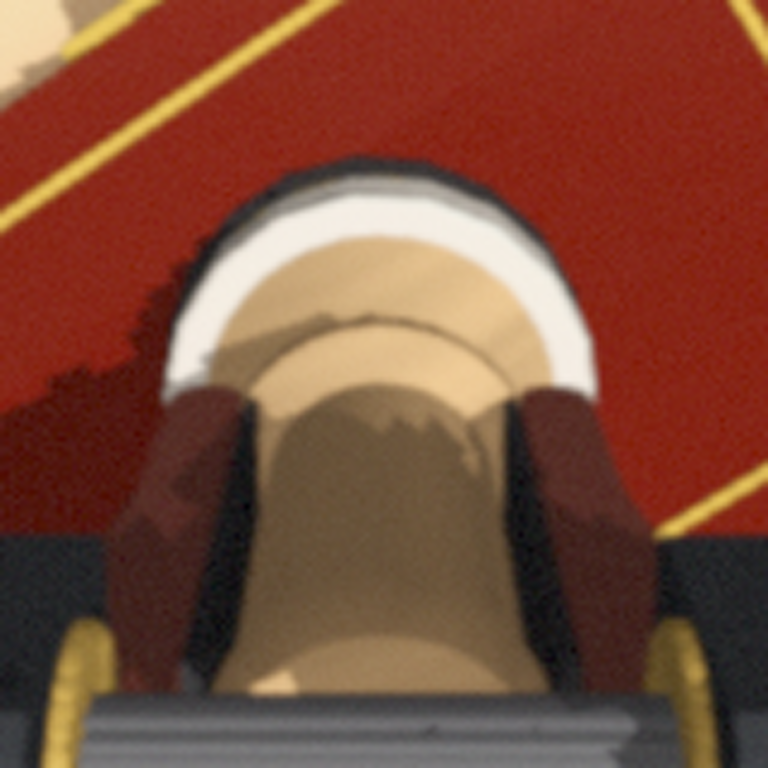

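Held roughly 12 N for about 2 s, and the gauge is fully down. I'll lift off and return the presser.

Request:
servo_tool --pt "-1 0 0 0 0 0 0.1" --pt "-4 0 0 0 0 0 0.1" --pt "-15 0 0 0 0 0 0.1" --pt "-30 0 0 0 0 0 0.1" --pt "-40 0 0 0 0 0 0.1" --pt "-40 0 0 0 0 0 0.1" --pt "-40 0 0 0 0 0 0.1"

```text
t: 30.6
tool_pos: [520.3, -43.7, 150.3]
orientation: [[-0.0, -0.938, 0.346], [-0.0, 0.346, 0.938], [-1.0, 0.0, -0.0]]
contact_force: [-0.2, -0.3, -2.4]
finger_gap: 26.5
```

```bash
python3 - <<'E'
from ringfit import *
w=snapshot("wrist");o=get_obs();print(o["t"],o["tool_pos"],o["contact_force"].round(1),o["ft_torque"].round(2))
R=o["orientation"];print((R.T@(np.array([455.3,243.7,o["tool_pos"][2]])-o["tool_pos"])).round(1))
cv2.imwrite("pics/w16.png",w["img"])
s=snapshot("scene");p=proj(s,[520.5,-45,95]).astype(int);crop(s,p[0]-35,p[1]-30,p[0]+35,p[1]+30,10,f"p8_scene.png")
E
```

```text
30.65 [520.08078111 -43.67939375 149.98063738] [ 0.1 -0.4 -2. ] [ 0.05  0.03 -0.04]
[1.000e-01 1.601e+02 2.473e+02]
```

View pics/p8_scene.png

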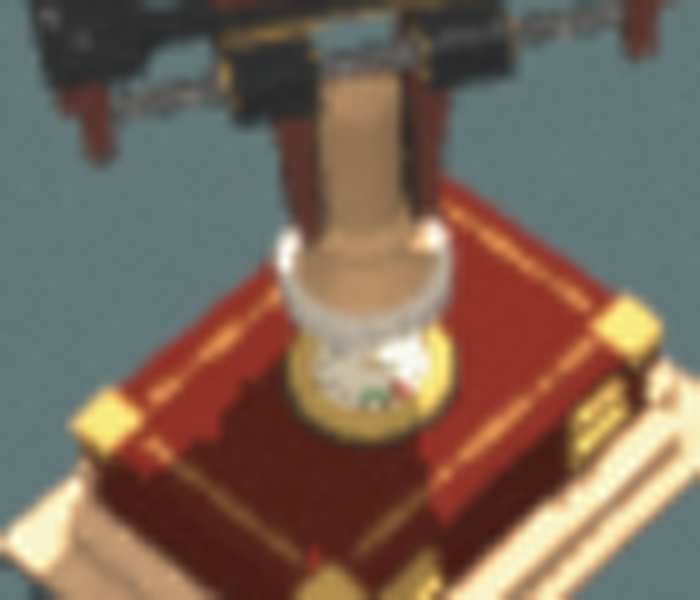

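View pics/w16.png

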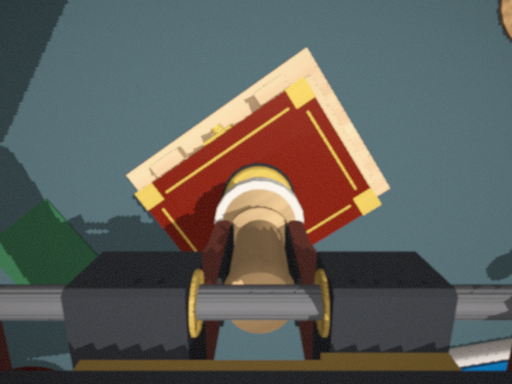

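Request:
servo_tool --pt "-6 12 18 0 0 0 0.1" --pt "-6 32 49 0 0 0 0.1" --pt "-6 57 88 0 0 0 0.1" --pt "-6 82 127 0 0 0 0.1" --pt "-6 108 167 0 0 0 0.1" --pt "-6 132 204 0 0 0 0.1" --pt "-6 150 232 0 0 0 0.1" --pt "-4 158 244 0 0 0 0.1" --pt "0 160 247 0 0 0 0.1" --pt "0 160 247 0 0 0 0.1"

```text
t: 31.95
tool_pos: [455.4, 242.4, 149.6]
orientation: [[-0.001, -0.938, 0.346], [-0.001, 0.346, 0.938], [-1.0, 0.001, -0.001]]
contact_force: [-0.5, -0.4, -1.1]
finger_gap: 26.3
```

Request:
servo_tool --pt "15 0 0 0 0 0 0.1" --pt "40 0 0 0 0 0 0.1" --pt "65 0 0 0 0 0 0.1" --pt "85 0 0 0 0 0 0.1" --pt "96 0 0 0 0 0 0.1" --pt "100 0 0 0 0 0 0.1" --pt "100 0 0 0 0 0 0.1"

```text
t: 32.83
tool_pos: [455.9, 243.2, 50.3]
orientation: [[0.0, -0.938, 0.346], [-0.0, 0.346, 0.938], [-1.0, -0.0, -0.0]]
contact_force: [-0.9, -0.4, -2.0]
finger_gap: 26.5
```

```bash
python3 - <<'E'
from ringfit import *
w=snapshot("wrist");o=get_obs();print(o["t"],o["tool_pos"],o["contact_force"].round(1),o["ft_torque"].round(2))
cv2.imwrite("pics/w17.png",w["img"])
s=snapshot("scene");crop(s,260,120,350,190,8,"p9_scene.png")
E
```

```text
32.875 [456.0952905  243.36258941  50.6208721 ] [-0.4  0.  -2.2] [-0.05 -0.02  0.01]
```

View pics/w17.png

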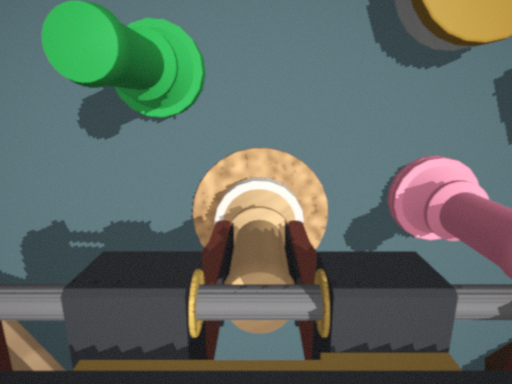

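View pics/p9_scene.png

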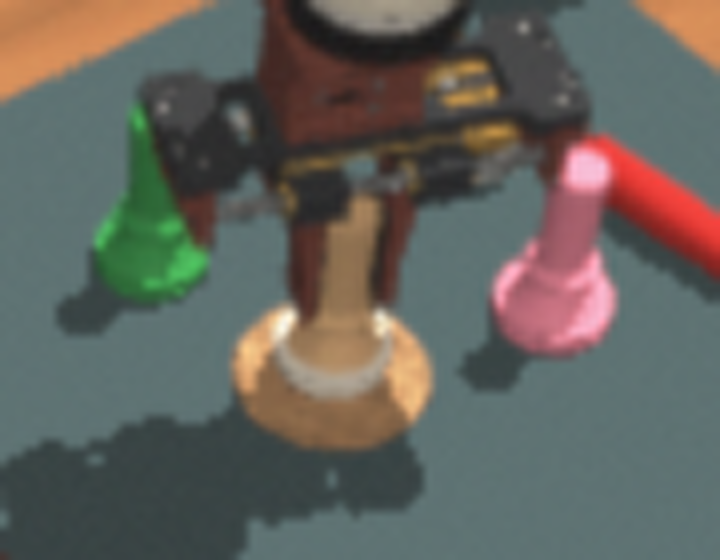

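Request:
servo_tool --pt "3 0 0 0 0 0 0.1" --pt "5 0 0 0 0 0 0.1" --pt "7 0 0 0 0 0 0.1" --pt "8 0 0 0 0 0 0.1" --pt "8 0 0 0 0 0 0.1"

```text
t: 33.55
tool_pos: [455.5, 243.3, 42.1]
orientation: [[-0.0, -0.938, 0.346], [-0.0, 0.346, 0.938], [-1.0, 0.0, -0.0]]
contact_force: [0.6, 0.7, -2.4]
finger_gap: 26.2
```

Request:
servo_tool --pt "0.5 0 0 0 0 0 0.1" --pt "1 0 0 0 0 0 0.1" --pt "1 0 0 0 0 0 0.1"

```text
t: 33.92
tool_pos: [455.6, 243.3, 41.2]
orientation: [[-0.0, -0.938, 0.346], [-0.0, 0.346, 0.938], [-1.0, 0.0, -0.0]]
contact_force: [-0.3, 0.3, -2.4]
finger_gap: 26.4
```

Request:
servo_tool --pt "0.5 0 0 0 0 0 0.1" --pt "0.5 0 0 0 0 0 0.1"

```text
t: 34.17
tool_pos: [455.7, 243.3, 40.9]
orientation: [[0.0, -0.938, 0.345], [-0.0, 0.345, 0.938], [-1.0, -0.0, 0.0]]
contact_force: [-0.5, 0.2, 1.6]
finger_gap: 26.6
```

Standing on the cork. Releasing and withdrawing.

Request:
servo_tool --pt "0 0 0 0 0 0 0.3" --pt "0 0 0 0 0 0 0.5" --pt "0 0 0 0 0 0 0.6" --pt "0 0 0 0 0 0 0.6" --pt "0 0 0 0 0 0 0.6"

```text
t: 34.8
tool_pos: [455.6, 243.3, 40.7]
orientation: [[-0.0, -0.938, 0.346], [-0.0, 0.346, 0.938], [-1.0, 0.0, -0.0]]
contact_force: [-0.1, -0.2, 1.1]
finger_gap: 52.9
```

Request:
servo_tool --pt "-15 0 0 0 0 0 0.6" --pt "-50 0 0 0 0 0 0.6" --pt "-95 0 0 0 0 0 0.6" --pt "-140 0 0 0 0 0 0.6" --pt "-175 0 0 0 0 0 0.6" --pt "-180 0 0 0 0 0 0.6" --pt "-180 0 0 0 0 0 0.6"

```text
t: 35.67
tool_pos: [455.4, 243.2, 220.9]
orientation: [[0.0, -0.938, 0.346], [0.0, 0.346, 0.938], [-1.0, -0.0, 0.0]]
contact_force: [-0.4, 1.0, -0.7]
finger_gap: 52.9
```

```bash
python3 - <<'E'
from ringfit import *
w=snapshot("wrist");o=get_obs();print(o["t"],o["tool_pos"],o["contact_force"].round(1),o["finger_gap"])
cv2.imwrite("pics/w18.png",w["img"])
s=snapshot("scene");cv2.imwrite("pics/s18.png",s["img"]);crop(s,205,170,285,230,9,"s18z.png")
s=snapshot("side");crop(s,215,160,295,220,9,"d18z.png")
E
```

```text
35.725 [454.86494619 243.04277603 220.03848247] [-0.8  0.4 -0.3] 52.7650333267897
```

View pics/w18.png

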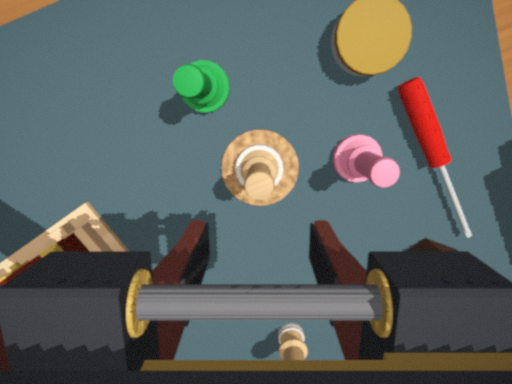

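View pics/s18.png

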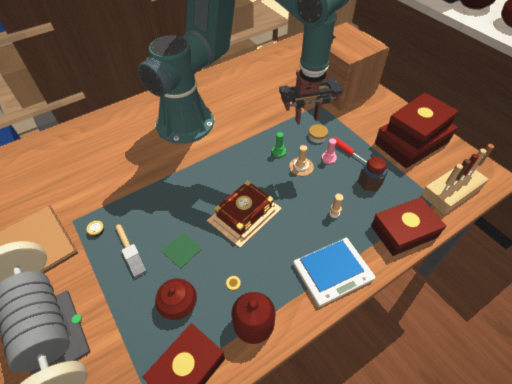

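View pics/s18z.png

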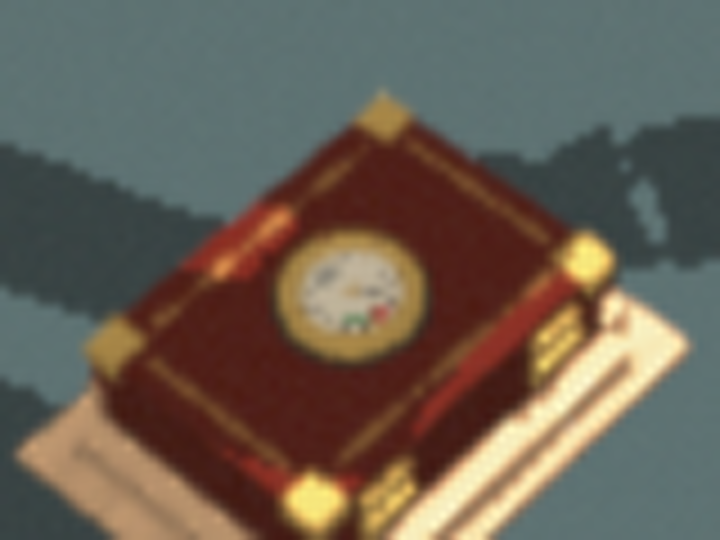

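View pics/d18z.png

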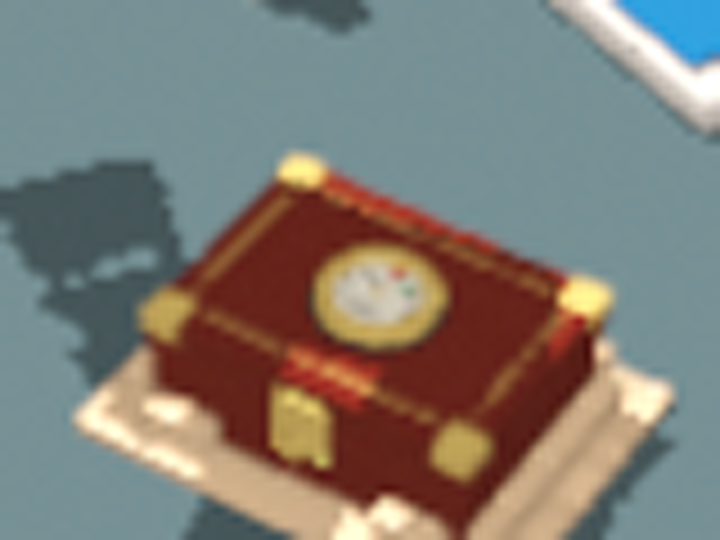

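The gauge is home and level, with its wedge toward the hinges. The presser stands upright on the cork and everything else is where it was. Handing in.

```bash
python3 -c "
from rig import job_done
print(job_done())"
```

```text
the job is handed in; nothing more can be done
None
```

The dial gauge is fitted in the tea box lid, the presser is back on its cork rest, and I handed the job in at about 36 s of the 72 s allowed. No verdict was reported.

- **Laying in:** I laid the left-hand gauge (the one on the green pad) into the recess. Its wedge points at the hinges to within about 3°. It touched the clips at about 3 N before I let go.
- **Pressing:** The clips gave way at about 13 N and the gauge snapped in. I then held it on the sealing ring at roughly 12 N for about 2 s. The readings wandered between 11 and 13 N, after subtracting the 2 N weight offset read in the air. The highest force I read was about 13 N, read only at the end of each move.
- **Seating:** The arm's travel puts the bezel about 1.7 mm above the lid, within the expected 0.6 to 2.6 mm. The last pictures show it level and evenly seated.
- **Bench:** The presser stands upright on the cork, a few mm from where it started. The other things look unmoved in the final picture.
- **Disagreements:** The cameras differed by up to 5 mm on absolute positions, so I aligned things relative to each other. While pressing there was a sideways force of 2 to 3.5 N, and I only partly corrected it.

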